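# Pin up a stencil carrier and lock it with the quarter-turn lever

## Task

Lift the aluminium stencil carrier by its black grip and thread its two holes over the two pins of the registration station, until it lies flat and fully down on the board. Then push the red lever handle away round its quarter turn, in under the blue hood, until it meets its end stop and its nose holds the carrier down: feel for the stop, never force the handle. Leave everything else as it stands and let go of everything.

Things in the scene. Friction and masses are not known exactly. Their poses are not given: they have to be found in the camera images.
- carrier_grip (a point): Loose stencil carrier: aluminium plate 100 (x) x 160 (y) x 6 mm, 0.2 to 0.45 kg, the same after a half turn. A black grip bar, 64 mm long in x, 14 mm wide in y, 24 mm high, stands on two studs over its middle, 22 to 46 mm above the plate's underside. This point is the bar's centre, 34 mm above the underside; z up.
- carrier: The same carrier; origin at the centre of the plate's underside, z up. Two through holes of 13 mm diameter at y = +50 and -50 mm, x = 0. A fixed green tin with its lid ajar, less than 200 mm high, stands between it and the station: carry over or round it.
- nest (a point): Registration station: plywood board 18 mm thick fixed to the bench, x = -65 to +75, y = -255 to +95 mm from here. This point is on its top face midway between its two pins; x away from the robot, y to the left, z up. Seated, the carrier's underside centre lies here, its long side (y) along this y.
- pin_left (a point): Top of the left steel pin, at y = +50 mm from nest. Both pins: upright, 10 mm diameter, 27 mm high above the board, the last 6 mm tapered; 1.5 mm free all round in the carrier's holes.
- pin_right (a point): Top of the right steel pin, at y = -50 mm from nest.
- lever_pivot (a point): Vertical axis of the clamp lever, 60 mm above the bench, at x = +25, y = -120 mm from nest. These axes belong to the stop collar, which stands up to 0.15 rad either way of the station's axes (new each time) and does not turn in use: the handle points along its -x when open, along its -y at the end stop.
- lever_handle (a point): Point on the lever's red sleeve 80 mm from the pivot axis, 60 mm above the bench. The sleeve reaches 30 to 110 mm from the axis, 16 mm wide, 22 mm high. Opposite it a steel nose, 18 mm wide, reaches 60 mm from the axis, 29 to 41 mm above the bench: it passes over the seated plate (top at 24 mm), not over one that is not down.
- lever (a joint): Lever angle in rad: 0 open (handle towards the robot; starts between 0 and 0.2), growing anticlockwise seen from above: the handle moves to the right, then away from the robot; 1.571 at the end stop (handle to the right, nose over the carrier). Stiff (0.6 N m, some 8 N on the handle); stays where it is left.
- hood_edge (a point): Middle of the lower front edge of the blue sheet hood over the handle's end position: 182 mm above the bench, x = -5, y = -210 mm from nest; 130 mm wide in y, reaching 78 mm back from here to its back panel. A tool pointing straight down cannot follow the handle there; one leaning back to the robot by 30 to 45 degrees can.
- pad: Bystander: wooden dabbing block, 50 x 90 x 39 mm, right of the station; origin under its centre.
- tub: Bystander: pale grey open tub, 109 mm wide, 58 mm high, right of the station; origin under its centre.
- tape: Bystander: roll of masking tape, 98 mm, 25 mm high, lying behind the green tin; origin under its centre.
- trailer: Bystander: red-brown squeeze bottle with a white nozzle, 58 mm wide, 110 mm high, behind the green tin; origin under its centre.

How it is judged:
On the way, in this order (a step that is already met when the one before it is completed fails the run):
1. the carrier is threaded over both pins and lies down on the board, the lever still open (horizontal distance between carrier and nest below 0.004 m and z of carrier in the frame of nest below 0.002 m and angle between the y axis of carrier and the y axis of nest, either way round below 0.08 rad and value of joint lever below 0.6 rad), for 0.2 s.
2. the lever has been turned to its end stop (value of joint lever above 1.52 rad), for 0.1 s.
At the end, for the whole second after the job is handed in: The carrier lies flat on the board over both pins (base centre within 4 mm of nest sideways and 2 mm in height, turned less than 0.08 rad, tilted less than 0.04 rad), at rest; the lever is within 0.05 rad of its end stop (joint above 1.52) (horizontal distance between carrier and nest below 0.004 m and z of carrier in the frame of nest between -0.002 and 0.002 m and angle between the y axis of carrier and the y axis of nest, either way round below 0.08 rad and angle between carrier's own z axis and vertical below 0.04 rad and value of joint lever above 1.52 rad and linear speed of carrier below 0.02 m/s); the robot touches nothing.
It fails at once if the lever is forced (more than 50 N between the gripper and the lever) (contact force between the fingers and lever above 50 N).
It fails at once if a bystander is disturbed (moved more than 25 mm) (distance of any of pad, tub, tape, trailer from where it was at the start of the episode above 0.025 m).
It also fails if it takes over 64 s, if anything falls off the work surface, if the arm or the gripper's body presses on something with over 40 N, if the wrist force passes 120 N, or if a joint passes its speed limit or range.

## Robot

A 6-joint arm with a two-finger parallel gripper is mounted at the origin on a cart in front of the work surface, level with it; the furniture and walls round the work are solid. World frame = base frame: x ahead of the robot, y to its left, z up, the work surface at z = 0. Lengths are in m, angles in rad, forces in N, time in s.
With the tool pointing down it reaches from about 0.3 to 0.875 m from the base axis. Payload 6.4 kg.
Tool frame: the origin (TCP) lies at the very end of the fingers, on their centre line; the grasp point (between the pads) lies 19 mm behind it (grip_point_offset is the distance from the TCP to the grasp point, in m); y points along the fingers, x is the direction in which the jaws open and shut, and the axes are right-handed (so a half turn about y gives the same grasp; the last joint's range is limited). The gripper opens to 85 mm and grips with 20 to 120 N. Pads are 22 mm wide; open, the fingers measure 114 mm over their backs; the gripper's body (76 mm by 85 mm) begins 54 mm behind the grasp point. The pads swing forward as they close: fully open they stand 13 mm farther back than shut.
Start: joints at [-1.389, 0.181, 1.607, -0, 1.354, -0.206], TCP at [0.217, -0.532, 0.231] pointing down, gripper open.
Joint ranges: [-2.99, 2.99], [-0.89, 2.07], [0.3, 2.58], [-1.14, 4.28], [0, 2.63], [-3.12, 3.12]. Speed limits (rad/s): [2.57, 2.57, 3.01, 3.14, 3.14, 3.14].

## Interface

Orientations are given as a unit quaternion [w, x, y, z].
In Python, from bench import get_obs, camera, camera_model, hand_in, grip_point_offset gives the robot as it stands.
- The arm moves only by the shell command python3 -m jog 'ROWS'. ROWS is JSON, a list of rows, each a list of 7 numbers: the shift along the tool's x, y, z in mm, then the turn, a rotation vector about the tool's x, y, z in degrees, then the gripper's target within -1 to 1 (shut at 1, half-way at 0, fully open at -1). In form: [[x, y, z, ax, ay, az, grip], ...]. A call has 1 to 8 rows; each row shifts and turns the commanded pose from where the row before left it, along the tool's axes as they then stand; what a row does not reach is not made up. A row lasts 1/12 s, in which the tool goes at most 41.7 mm and 7.16 degrees, less where a joint would pass 70% of its speed; a pose out of reach is approached as far as the arm can. A call is refused whole if a number of a shift passes 41.7 or a number of a turn 7.16, either way. A call with a gripper value outside its range is refused whole. The fingers move at their own pace and stop on an object; the grip force is fixed at half the most. Time passes only in rows, so rows that do not move let the fingers close. It gives the time, the measured TCP pose, the force and the opening at its end, in the units of the state.
- get_obs(): the state, without advancing time (a new reading comes with each control period).
- camera(name): name is "scene" or "side" or "wrist"; returns the picture (420x560x3 uint8, blue, green, red); there is no depth.
- camera_model(name): a dict with "K" (3x3 intrinsics, pixels), "pose" (4x4, takes a point from camera to world coordinates). Camera axes: x right, y down, z forward; pixel columns grow to the right and rows downward; lengths in m; the calibration is good to about 2 mm. A picture is of the moment at which its call begins: read the wrist's pose just before it. camera_model takes no time and is no camera call; for the wrist camera it gives the pose at the moment of the call.
- hand_in(): hands the job in, once; it reports no verdict.
The state is a dict: "time_s": time; "q": joint angles; "dq": joint speeds; "joint_efforts": joint torques, N m; "eef_pos": TCP position; "eef_rot": TCP orientation; "wrist_force": force on the tool from outside, world axes, zero at the start; "torque": the same for the moment, N m; "opening": opening from 0.0 (shut) to 1.0 (fully open).
Only numpy, scipy, OpenCV 4.12 (cv2) and the standard library are available. Lean on these libraries where they do the work, as an engineer would, in place of code of your own. Each camera call takes 0.05 s, during which the arm holds its last target.

## Working session

There is one attempt and no reset: what is moved stays moved. The work goes in short steps, Python scripts to look and compute and a shell command to move; the robot and the scene stay as the last step left them, time stands still between calls to the robot, and variables do not carry over. Pictures are saved under pics/ and viewed, and the job is handed in when it is done.

```bash
ls; mkdir -p pics
python3 - <<'E'
from bench import *
import cv2
o=get_obs(); print(o, grip_point_offset)
for n in ["scene","side","wrist"]:
    m=camera_model(n); print(n,m)
    cv2.imwrite(f"pics/{n}0.png",camera(n))
E
```

```text
pics
{'time_s': 0.0, 'q': array([-1.38927903e+00,  1.81529848e-01,  1.60804464e+00,  4.10588123e-05,
        1.35381625e+00, -2.06282823e-01]), 'dq': array([ 0.00015894, -0.00071886,  0.00112812, -0.00012743, -0.000217  ,
       -0.00104228]), 'joint_efforts': array([ 6.50009606e-04, -4.44874263e+01, -3.51335764e+01, -3.36770217e-04,
        8.93878983e-03,  3.33918092e-05]), 'eef_pos': array([ 0.21736971, -0.53171168,  0.23037276]), 'eef_rot': array([ 0.58743673, -0.58650683,  0.39472266, -0.39385511]), 'wrist_force': array([ 0.15346467,  0.4305226 , -0.41217593]), 'torque': array([0.0279645 , 0.02019842, 0.01582221]), 'opening': 1.0027763796733455} 0.0187
scene {'K': array([[479.15273145,   0.        , 280.35551643],
       [  0.        , 479.15273145, 212.82064869],
       [  0.        ,   0.        ,   1.        ]]), 'pose': array([[-0.74862062, -0.44847644,  0.48829913, -0.13954139],
       [-0.66298394,  0.50148356, -0.55584758,  0.77419628],
       [ 0.00441055, -0.73985344, -0.67275362,  1.17041424],
       [ 0.        ,  0.        ,  0.        ,  1.        ]])}
side {'K': array([[444.44527489,   0.        , 276.32526727],
       [  0.        , 444.44527489, 212.77139096],
       [  0.        ,   0.        ,   1.        ]]), 'pose': array([[-0.90243538, -0.22847142,  0.36525496,  0.06229649],
       [-0.43057226,  0.50733967, -0.74646767,  0.94438779],
       [-0.0147618 , -0.83090749, -0.55621473,  0.90142872],
       [ 0.        ,  0.        ,  0.        ,  1.        ]])}
wrist {'K': array([[352.30835246,   0.        , 275.74333215],
       [  0.        , 352.30835246, 212.0613734 ],
       [  0.        ,   0.        ,   1.        ]]), 'pose': array([[ 0.37874599, -0.87648496, -0.29719623,  0.29448008],
       [-0.92549824, -0.35942121, -0.11945461, -0.50157782],
       [-0.00211846,  0.32029754, -0.94731462,  0.37280541],
       [ 0.        ,  0.        ,  0.        ,  1.        ]])}
```

View pics/scene0.png

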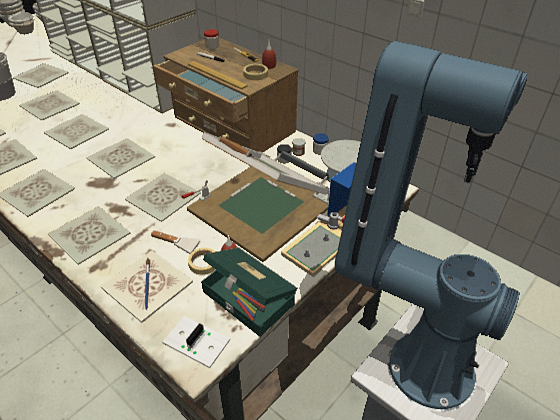

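View pics/side0.png

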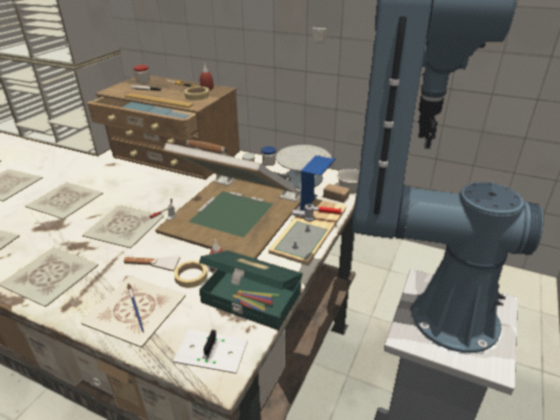

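View pics/wrist0.png

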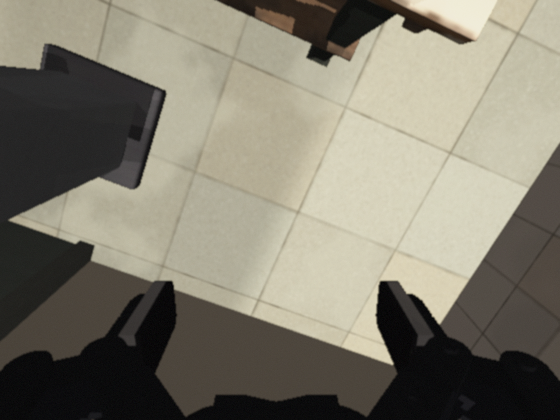

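The carrier (white plate, black grip) is at about (195,338) in scene. The station with its pins is near (310,248), with the tin between them and the blue hood at (345,188). Next I enlarge these areas.

```bash
cat > h.py <<'E'
import numpy as np, cv2
from bench import *
def ray(n,u,v,z,m=None):
    m=m or camera_model(n); d=m['pose'][:3,:3]@np.linalg.inv(m['K'])@[u,v,1]; c=m['pose'][:3,3]
    return c+d*(z-c[2])/d[2]
def proj(n,p,m=None):
    m=m or camera_model(n); q=m['pose'][:3,:3].T@(np.array(p)-m['pose'][:3,3]); r=m['K']@q; return r[:2]/r[2]
def crop(src,dst,x,y,w,h,s):
    im=cv2.imread(src)[y:y+h,x:x+w]; cv2.imwrite(dst,cv2.resize(im,None,fx=s,fy=s,interpolation=cv2.INTER_CUBIC))
E
python3 - <<'E'
from h import *
crop("pics/scene0.png","pics/c1.png",150,300,100,75,8)
crop("pics/scene0.png","pics/c2.png",270,160,130,110,6)
crop("pics/side0.png","pics/c3.png",260,150,110,110,5)
crop("pics/side0.png","pics/c4.png",165,320,100,60,8)
E
```

```text
(no output)
```

View pics/c1.png

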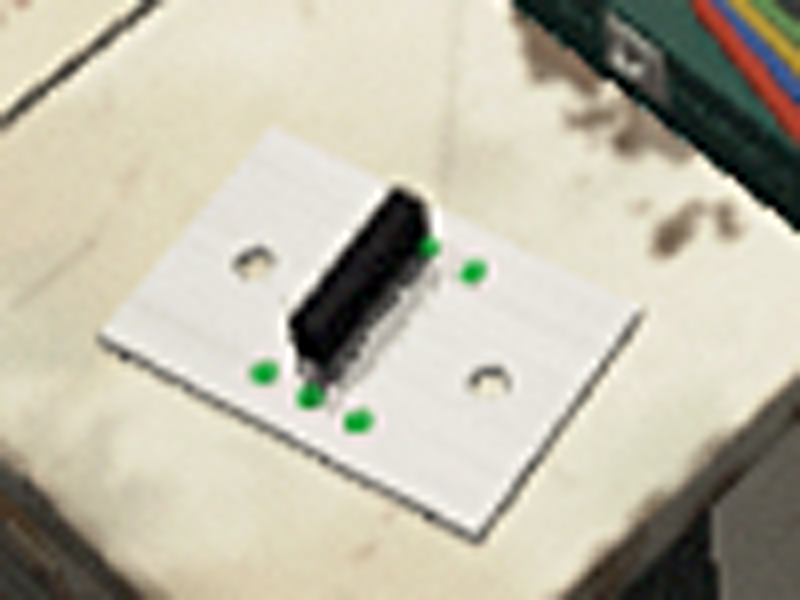

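View pics/c2.png

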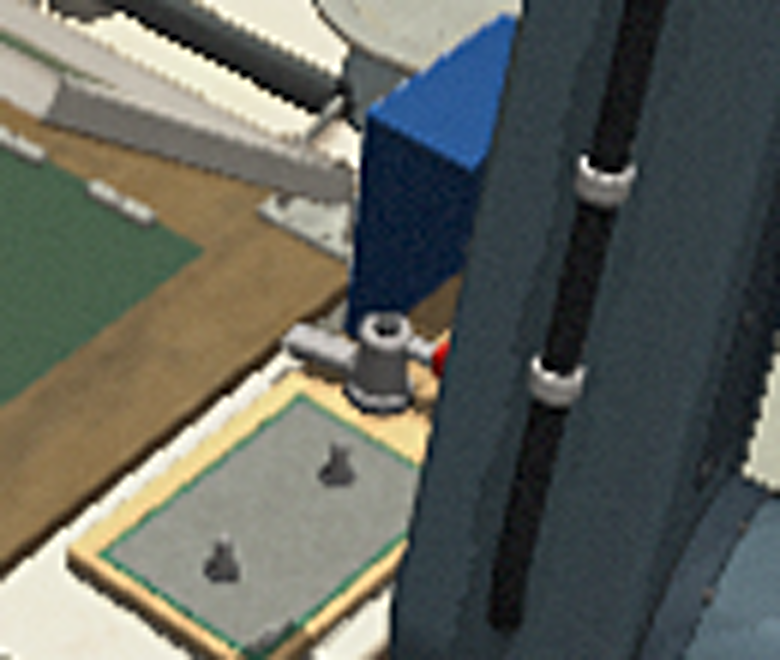

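View pics/c3.png

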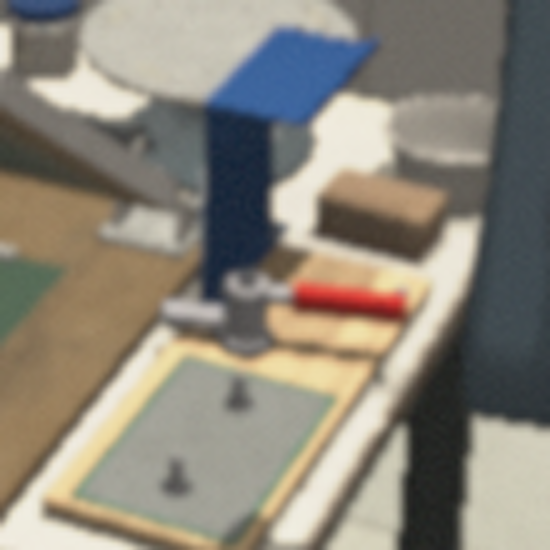

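View pics/c4.png

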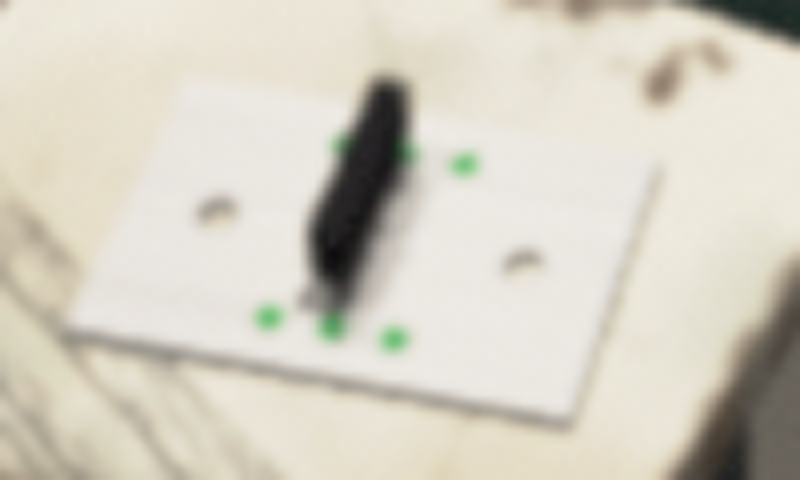

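Run:
```python
from h import *
def P(x,y,s,ox,oy): return ((x+.5)/s-.5+ox,(y+.5)/s-.5+oy)
S=lambda n,x,y,s,ox,oy,z: ray(n,*P(x,y,s,ox,oy),z)
pr=lambda k,p: print(k,np.round(p,4))
for n,a,b,o,cs in [("scene",(253,263),(489,380),(150,300),[(270,128),(641,314),(478,541),(100,340)]),("side",(217,209),(523,262),(165,320),[(185,78),(660,165),(570,428),(68,330)])]:
    A=S(n,*a,8,*o,.006);B=S(n,*b,8,*o,.006); pr(n+" holes",[A,B]); print((A+B)/2,np.linalg.norm(A-B),np.degrees(np.arctan2(*(A-B)[:2])))
    for c in cs[:2]+cs[2:]: pr(n+" corner",S(n,*c,8,*o,.006))
for n,a,b,s,o in [("scene",(222,541),(338,447),6,(270,160)),("side",(177,458),(239,378),5,(260,150))]:
    A=S(n,*a,s,*o,.045);B=S(n,*b,s,*o,.045); pr(n+" pins",[A,B]); print((A+B)/2,np.linalg.norm(A-B),np.degrees(np.arctan2(*(A-B)[:2])))
pr("pivot scene top",S("scene",386,322,6,270,160,.075)); pr("pivot side",S("side",249,280,5,260,150,.075))
pr("handle end side",S("side",405,305,5,260,150,.06)); pr("handle start",S("side",297,292,5,260,150,.06));
pr("nose scene",S("scene",290,340,6,270,160,.041));pr("nose side",S("side",168,310,5,260,150,.041));
```

```text
scene holes [[0.5812 0.3761 0.006 ]
 [0.4839 0.3525 0.006 ]]
[0.5325159  0.36430582 0.006     ] 0.10012900379945924 76.34017443852397
scene corner [0.6212 0.3348 0.006 ]
scene corner [0.4637 0.2993 0.006 ]
scene corner [0.4413 0.3962 0.006 ]
scene corner [0.5966 0.4317 0.006 ]
side holes [[0.5858 0.3718 0.006 ]
 [0.488  0.349  0.006 ]]
[0.53687017 0.36043688 0.006     ] 0.1003988556608608 76.8768710149612
side corner [0.6258 0.3318 0.006 ]
side corner [0.4676 0.2981 0.006 ]
side corner [0.4449 0.3951 0.006 ]
side corner [0.6007 0.429  0.006 ]
scene pins [[ 0.4972 -0.0796  0.045 ]
 [ 0.4944 -0.178   0.045 ]]
[ 0.49579526 -0.12882374  0.045     ] 0.09840782521661233 1.6311074339788012
side pins [[ 0.5014 -0.0835  0.045 ]
 [ 0.4987 -0.1804  0.045 ]]
[ 0.50001589 -0.13196057  0.045     ] 0.09694633398235288 1.5947324613510647
pivot scene top [ 0.5185 -0.2505  0.075 ]
pivot side [ 0.5208 -0.2509  0.075 ]
handle end side [ 0.4203 -0.2871  0.06  ]
handle start [ 0.4933 -0.272   0.06  ]
nose scene [ 0.5711 -0.2328  0.041 ]
nose side [ 0.5768 -0.2412  0.041 ]
```

```bash
cat >> h.py <<'E'
from scipy.spatial.transform import Rotation as Ro
def R():
    w,x,y,z=get_obs()['eef_rot']; return Ro.from_quat([x,y,z,w])
def Rt(yaw,lean=0,axis=None):
    # tool y down, x at yaw (deg)
    a=np.radians(yaw); x=np.array([np.cos(a),np.sin(a),0]); y=np.array([0,0,-1.]); 
    return Ro.from_matrix(np.c_[x,y,np.cross(x,y)])
def plan(pos,Rtgt):
    o=get_obs(); r=R(); d=r.inv()*Rtgt
    rv=np.degrees(d.as_rotvec()); dp=(np.array(pos)-o['eef_pos'])*1000
    print("now",np.round(o['eef_pos'],4),"rotvec",np.round(rv,2),"rows>=",np.ceil(np.abs(rv).max()/7.16))
    print("shift now axes",np.round(r.inv().apply(dp),1),"after rot",np.round(Rtgt.inv().apply(dp),1),"n",round(np.linalg.norm(dp)/41.7,1))
E
python3 - <<'E'
from h import *
print(R().as_matrix().round(3))
print(np.degrees(get_obs()['q']).round(1))
for y in (13.6,-166.4): plan([0.534,0.362,0.25],Rt(y))
E
```

```text
[[ 0.378 -0.     0.926]
 [-0.926  0.001  0.378]
 [-0.001 -1.     0.   ]]
[-79.6  10.4  92.1   0.   77.6 -11.8]
now [ 0.2174 -0.5319  0.2306] rotvec [-7.000e-02 -8.138e+01 -5.000e-02] rows>= 12.0
shift now axes [-707.8  -18.3  631.1] after rot [517.9 -19.4 794.4] n 22.7
now [ 0.2174 -0.5319  0.2306] rotvec [ 5.000e-02  9.862e+01 -7.000e-02] rows>= 14.0
shift now axes [-707.8  -18.3  631.1] after rot [-517.9  -19.4 -794.4] n 22.7
```

```bash
python3 -m jog '[[0,-5,0,0,-6.78,0,-1],[0,-5,0,0,-6.78,0,-1],[0,-5,0,0,-6.78,0,-1],[0,-5,0,0,-6.78,0,-1],[0,-5,0,0,-6.78,0,-1],[0,-5,0,0,-6.78,0,-1],[0,-5,0,0,-6.78,0,-1],[0,-5,0,0,-6.78,0,-1]]'
python3 -m jog '[[0,-5,0,0,-6.78,0,-1],[0,-5,0,0,-6.78,0,-1],[0,0,0,0,-6.78,0,-1],[0,0,0,0,-6.78,0,-1]]'
python3 -m jog '[[21.6,0,33.1,0,0,0,-1],[21.6,0,33.1,0,0,0,-1],[21.6,0,33.1,0,0,0,-1],[21.6,0,33.1,0,0,0,-1],[21.6,0,33.1,0,0,0,-1],[21.6,0,33.1,0,0,0,-1],[21.6,0,33.1,0,0,0,-1],[21.6,0,33.1,0,0,0,-1]]'
python3 -m jog '[[21.6,0,33.1,0,0,0,-1],[21.6,0,33.1,0,0,0,-1],[21.6,0,33.1,0,0,0,-1],[21.6,0,33.1,0,0,0,-1],[21.6,0,33.1,0,0,0,-1],[21.6,0,33.1,0,0,0,-1],[21.6,0,33.1,0,0,0,-1],[21.6,0,33.1,0,0,0,-1]]'
python3 - <<'E'
from h import *
plan([0.534,0.362,0.22],Rt(13.6))
E
```

```text
time_s: 0.82
eef_pos: [0.2174, -0.5321, 0.2712]
eef_rot: [0.703, -0.702, 0.081, -0.081]
wrist_force: [0.2, -0.8, -0.3]
opening: 1.002
time_s: 1.15
eef_pos: [0.2175, -0.5323, 0.2814]
eef_rot: [-0.702, 0.702, 0.086, -0.086]
wrist_force: [0.0, -0.3, -0.2]
opening: 0.996
time_s: 1.82
eef_pos: [0.3233, -0.2324, 0.2811]
eef_rot: [0.702, -0.702, -0.083, 0.083]
wrist_force: [0.8, -0.6, 0.1]
opening: 0.997
time_s: 2.48
eef_pos: [0.4291, 0.0658, 0.2813]
eef_rot: [-0.702, 0.702, 0.084, -0.084]
wrist_force: [1.4, -0.6, 0.4]
opening: 1.001
now [0.4291 0.0658 0.2813] rotvec [ 0.02 -0.    0.03] rows>= 1.0
shift now axes [171.6  61.3 263.2] after rot [171.6  61.3 263.2] n 7.7
```

```bash
python3 -m jog '[[21.4,7,32.9,0,0,0,-1],[21.4,7,32.9,0,0,0,-1],[21.4,7,32.9,0,0,0,-1],[21.4,8,32.9,0,0,0,-1],[21.4,8,32.9,0,0,0,-1],[21.4,8,32.9,0,0,0,-1],[21.4,8,32.9,0,0,0,-1],[21.4,8,32.9,0,0,0,-1]]'
python3 -m jog '[[0,0,0,0,0,0,-1],[0,0,0,0,0,0,-1]]'
python3 - <<'E'
from h import *
plan([0.534,0.362,0.22],Rt(13.6))
m=camera_model("wrist");np.save("m1.npy",m,allow_pickle=True)
cv2.imwrite("pics/w1.png",camera("wrist"))
cv2.imwrite("pics/s1.png",camera("scene"))
cv2.imwrite("pics/d1.png",camera("side"))
for p in [(.583,.374,.006),(.486,.351,.006)]: print(proj("wrist",p,m))
crop("pics/s1.png","pics/s1c.png",280,150,140,110,5)
crop("pics/d1.png","pics/d1c.png",250,150,140,110,5)
E
```

```text
time_s: 3.15
eef_pos: [0.5337, 0.3617, 0.2193]
eef_rot: [-0.702, 0.702, 0.083, -0.084]
wrist_force: [0.7, -1.3, 0.7]
opening: 1.001
time_s: 3.32
eef_pos: [0.5327, 0.361, 0.2176]
eef_rot: [-0.702, 0.702, 0.083, -0.086]
wrist_force: [0.2, -0.1, 0.1]
opening: 1.001
now [0.5327 0.361  0.2176] rotvec [ 0.04  0.14 -0.24] rows>= 1.0
shift now axes [ 1.5 -2.4  0.6] after rot [ 1.5 -2.4  0.6] n 0.1
[326.86451661 176.33806756]
[229.57881027 175.51943504]
```

View pics/w1.png

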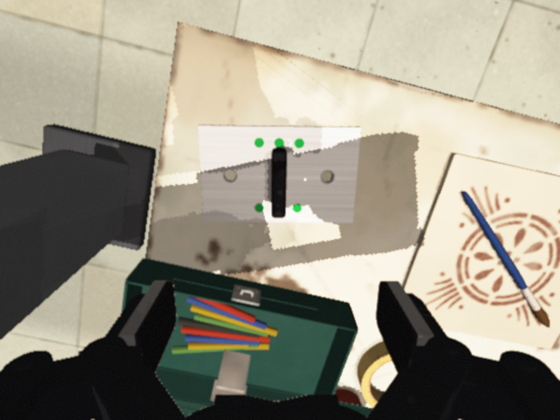

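View pics/s1c.png

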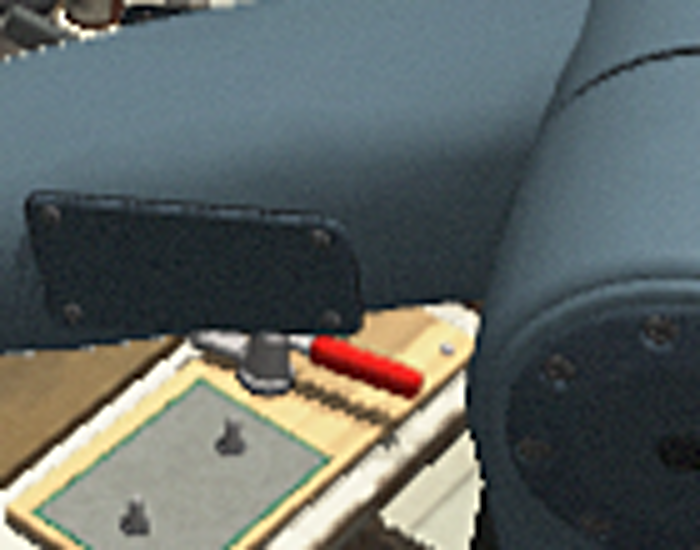

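View pics/d1c.png

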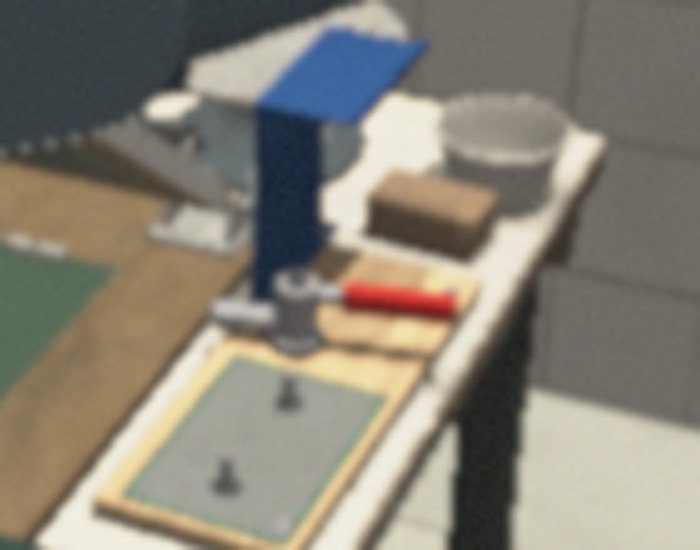

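The wrist view shows the holes at (230.5,176) and (327,176.5), and the grip centred near (279,182), which agrees with the estimate. I'll refine it and descend.

Run:
```python
from h import *
m=np.load("m1.npy",allow_pickle=True).item()
A=ray("wrist",327,176.5,.006,m);B=ray("wrist",230.5,176,.006,m);C=(A+B)/2;y=np.degrees(np.arctan2(A[1]-B[1],A[0]-B[0]))
print(A,B,C,np.linalg.norm(A-B),y)
print("grip", ray("wrist",279,150,.046,m),ray("wrist",279,216,.03,m))
plan([C[0],C[1],.07],Rt(y))
```

```text
[0.58318269 0.37387056 0.006     ] [0.48701683 0.35073274 0.006     ] [0.53509976 0.36230165 0.006     ] 0.0989102265294004 13.528410688840816
grip [0.52724815 0.39429908 0.046     ] [0.5436346  0.32861515 0.03      ]
now [0.5336 0.3589 0.2206] rotvec [0.02 0.02 0.01] rows>= 1.0
shift now axes [  2.2 150.6   3. ] after rot [  2.3 150.6   3. ] n 3.6
```

```bash
python3 -m jog '[[1.5,35,2,0,0,0,-0.5],[0,35,0,0,0,0,-0.5],[0,35,0,0,0,0,-0.5],[0,25,0,0,0,0,-0.5],[0,20,0,0,0,0,-0.5],[0,10,0,0,0,0,-0.5],[0,0,0,0,0,0,-0.5]]'
python3 - <<'E'
from h import *
plan([.5351,.3623,.017],Rt(13.5))
m=camera_model("wrist");cv2.imwrite("pics/w2.png",camera("wrist"))
E
```

```text
time_s: 4.05
eef_pos: [0.5335, 0.3602, 0.0587]
eef_rot: [-0.702, 0.703, 0.082, -0.084]
wrist_force: [0.4, -1.2, 1.1]
opening: 0.755
now [0.5335 0.3602 0.0587] rotvec [ 0.04 -0.01 -0.19] rows>= 1.0
shift now axes [ 2.2 41.7  1.7] after rot [ 2.1 41.7  1.7] n 1.0
```

View pics/w2.png

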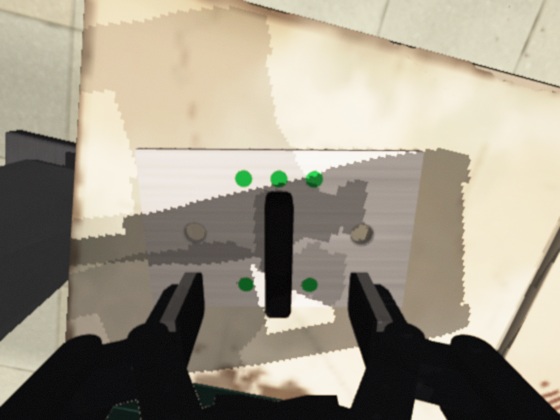

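The bar at (279,255) is centred between the fingers and parallel to the pads. I'll descend and close.

```bash
python3 -m jog '[[1.5,14,1.5,0,0,0,-0.5],[0,14,0,0,0,0,-0.5],[0,10,0,0,0,0,-0.5],[0,3.5,0,0,0,0,-0.5],[0,0,0,0,0,0,-0.5]]'
python3 -m jog '[[0,0,0,0,0,0,1],[0,0,0,0,0,0,1],[0,0,0,0,0,0,1],[0,0,0,0,0,0,1],[0,0,0,0,0,0,1],[0,0,0,0,0,0,1]]'
```

```text
time_s: 4.52
eef_pos: [0.5346, 0.3633, 0.017]
eef_rot: [-0.702, 0.702, 0.083, -0.085]
wrist_force: [-0.3, 0.6, 0.7]
opening: 0.751
time_s: 5.02
eef_pos: [0.5363, 0.3641, 0.0196]
eef_rot: [0.702, -0.702, -0.084, 0.083]
wrist_force: [-1.2, -0.9, 3.6]
opening: 0.151
```

```bash
python3 -m jog '[[0,0,0,0,0,0,1],[0,-10,0,0,0,0,1],[0,-25,0,0,0,0,1],[0,-40,0,0,0,0,1],[0,-40,0,0,0,0,1],[0,-40,0,0,0,0,1],[0,-40,0,0,0,0,1],[0,-40,0,0,0,0,1]]'
python3 -m jog '[[0,-20,0,0,0,0,1],[0,0,0,0,0,0,1]]'
python3 - <<'E'
from h import *
plan([.498,-.13,.275],Rt(88.4))
m=camera_model("wrist");np.save("m3.npy",m,allow_pickle=True);cv2.imwrite("pics/w3.png",camera("wrist"))
E
```

```text
time_s: 5.68
eef_pos: [0.5348, 0.3634, 0.2555]
eef_rot: [-0.702, 0.702, 0.083, -0.084]
wrist_force: [1.7, 0.5, -2.6]
opening: 0.155
time_s: 5.85
eef_pos: [0.5381, 0.3649, 0.2813]
eef_rot: [0.703, -0.701, -0.087, 0.08]
wrist_force: [1.3, -0.2, -2.0]
opening: 0.151
now [0.5381 0.3649 0.2813] rotvec [  0.31 -74.81   0.6 ] rows>= 11.0
shift now axes [-155.3    3.7 -471.6] after rot [-495.8    6.3   26.2] n 11.9
```

View pics/w3.png

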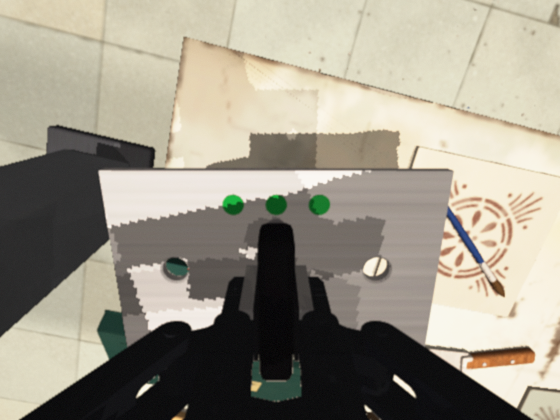

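The carrier is held squarely, with its holes at (175,268) and (376,267) in the wrist view. I'll turn it and carry it over the tin.

```bash
python3 -m jog '[[0,0,0,0,-6.8,0,1],[0,0,0,0,-6.8,0,1],[0,0,0,0,-6.8,0,1],[0,0,0,0,-6.8,0,1],[0,0,0,0,-6.8,0,1],[0,0,0,0,-6.8,0,1],[0,0,0,0,-6.8,0,1],[0,0,0,0,-6.8,0,1]]'
python3 -m jog '[[0,0,0,0,-6.8,0,1],[0,0,0,0,-6.8,0,1],[0,0,0,0,-6.8,0,1],[-30,0,2,0,0,0,1],[-40,0,2,0,0,0,1],[-40,0,2,0,0,0,1],[-40,0,2,0,0,0,1],[-40,0,2,0,0,0,1]]'
python3 -m jog '[[-40,0,2,0,0,0,1],[-40,0,2,0,0,0,1],[-40,0,2,0,0,0,1],[-40,0,2,0,0,0,1],[-40,0,2,0,0,0,1],[-40,0,3,0,0,0,1],[-40,0,3,0,0,0,1],[-25,0,0,0,0,0,1]]'
python3 -m jog '[[0,0,0,0,0,0,1],[0,0,0,0,0,0,1],[0,0,0,0,0,0,1]]'
python3 - <<'E'
from h import *
plan([.498,-.13,.14],Rt(88.4))
m=np.load("m3.npy",allow_pickle=True).item()
m2=camera_model("wrist");np.save("m4.npy",m2,allow_pickle=True);o=get_obs();r=R();cv2.imwrite("pics/w4.png",camera("wrist"))
cv2.imwrite("pics/s4.png",camera("scene"))
# camera in tool frame
Rc=r.inv().as_matrix()@m2['pose'][:3,:3];tc=r.inv().apply(m2['pose'][:3,3]-o['eef_pos']);print(Rc.round(4),tc)
for uv in [(175,268),(376,267)]:
    d=Rc@np.linalg.inv(m['K'])@[*uv,1]; t=(0.0115-tc[1])/d[1]; print("hole tool",tc+d*t)
E
```

```text
time_s: 6.57
eef_pos: [0.5342, 0.363, 0.2699]
eef_rot: [0.586, -0.585, -0.395, 0.399]
wrist_force: [0.7, 0.7, -2.2]
opening: 0.148
time_s: 7.23
eef_pos: [0.5181, 0.1725, 0.2703]
eef_rot: [0.508, -0.506, -0.491, 0.495]
wrist_force: [1.8, -0.6, -2.2]
opening: 0.152
time_s: 7.9
eef_pos: [0.4934, -0.1331, 0.2708]
eef_rot: [0.509, -0.506, -0.491, 0.493]
wrist_force: [1.0, 0.8, -2.3]
opening: 0.157
time_s: 8.15
eef_pos: [0.4947, -0.1294, 0.2716]
eef_rot: [0.509, -0.506, -0.492, 0.493]
wrist_force: [0.1, 0.0, -1.7]
opening: 0.149
now [ 0.4947 -0.1294  0.2716] rotvec [-0.2  -0.05  0.13] rows>= 1.0
shift now axes [ -0.8 131.6  -3.8] after rot [ -0.5 131.6  -3.3] n 3.2
[[ 1.000e+00  5.000e-04  7.000e-04]
 [-5.000e-04 -3.206e-01  9.472e-01]
 [ 7.000e-04 -9.472e-01 -3.206e-01]] [-0.00076114 -0.14231863  0.08189384]
hole tool [-0.04968921  0.0115      0.00105291]
hole tool [0.04816789 0.0115     0.00163581]
```

View pics/w4.png

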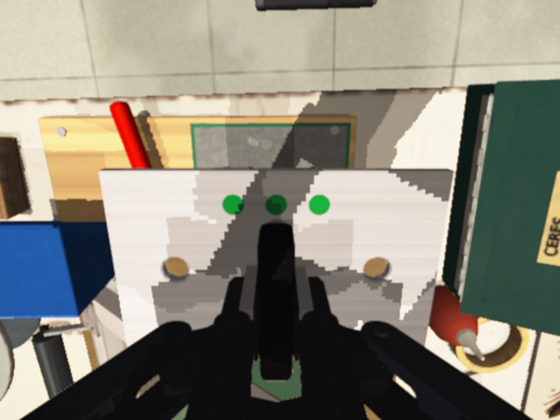

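View pics/s4.png

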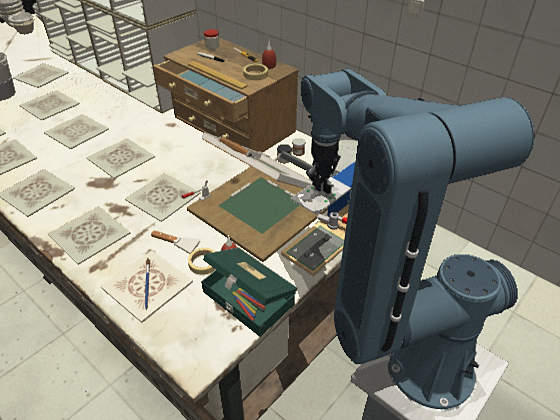

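Plate occludes the pins. I'll shift the carrier away from the robot and down a little so that the wrist camera can see the pins directly.

```bash
python3 -m jog '[[0,0,-20,0,0,0,1],[0,20,-30,0,0,0,1],[0,30,-25,0,0,0,1],[0,30,0,0,0,0,1],[0,20,0,0,0,0,1],[0,0,0,0,0,0,1],[0,0,0,0,0,0,1],[0,0,0,0,0,0,1]]'
python3 - <<'E'
from h import *
plan([.498,-.13,.14],Rt(88.4))
m2=camera_model("wrist");np.save("m5.npy",m2,allow_pickle=True);o=get_obs();r=R();cv2.imwrite("pics/w5.png",camera("wrist"))
for p in [(.498,-.08,.045),(.498,-.18,.045)]: print(proj("wrist",p,m2))
E
```

```text
time_s: 8.92
eef_pos: [0.5717, -0.132, 0.1754]
eef_rot: [-0.506, 0.507, 0.494, -0.493]
wrist_force: [-0.1, -0.2, -2.6]
opening: 0.149
now [ 0.5717 -0.132   0.1754] rotvec [ 0.12  0.05 -0.05] rows>= 1.0
shift now axes [-0.  35.2 73.8] after rot [-0.1 35.4 73.7] n 2.0
[344.31310579 102.26770974]
[209.22871505 105.99586403]
```

View pics/w5.png

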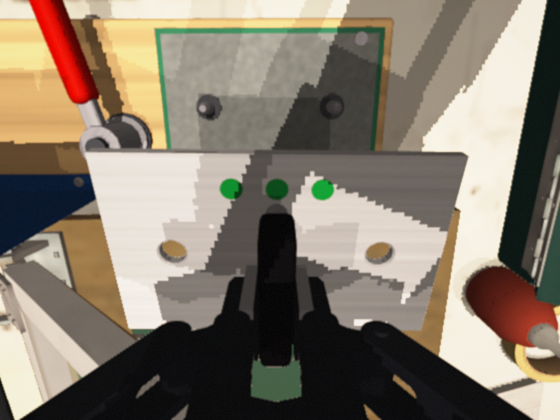

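Run:
```python
from h import *
crop("pics/w5.png","pics/w5a.png",180,80,180,60,4)
crop("pics/w5.png","pics/w5b.png",150,140,260,180,3)
crop("pics/w4.png","pics/w4b.png",150,140,260,180,3)
cv2.imwrite("pics/s5.png",camera("scene"));cv2.imwrite("pics/d5.png",camera("side"))
crop("pics/s5.png","pics/s5c.png",250,120,160,120,5)
crop("pics/d5.png","pics/d5c.png",250,110,140,130,5)
```

```text
(no output)
```

View pics/w5a.png

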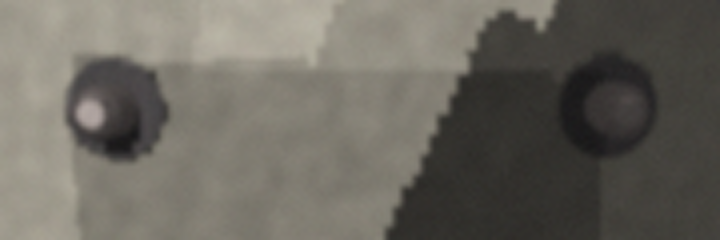

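View pics/w5b.png

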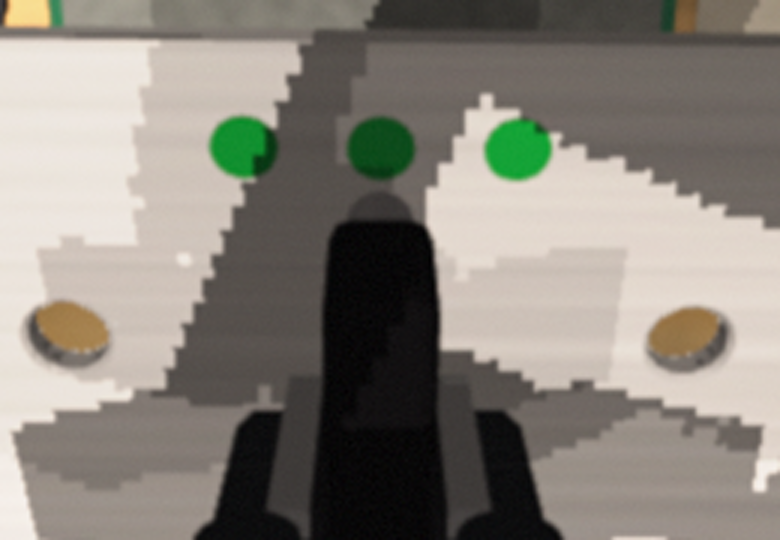

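View pics/w4b.png

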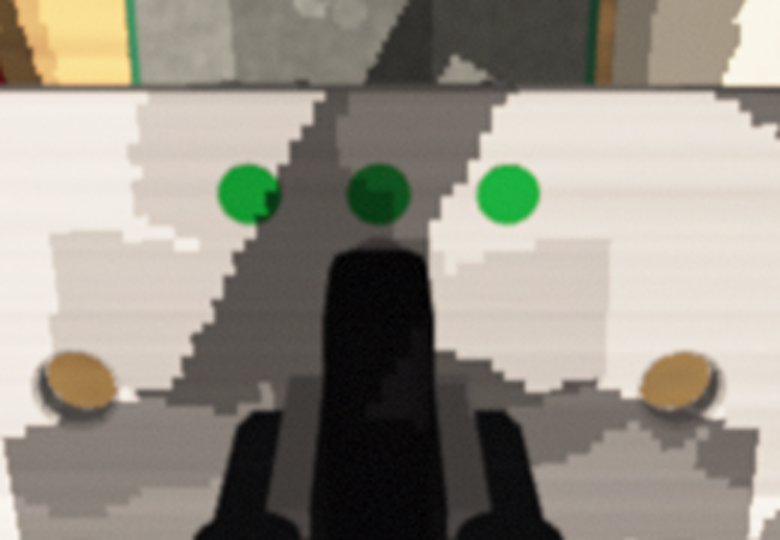

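View pics/s5c.png

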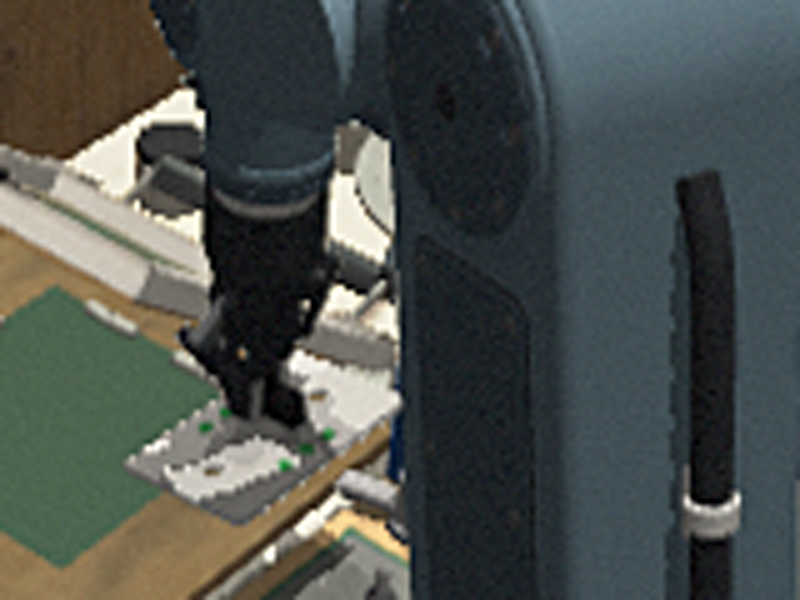

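View pics/d5c.png

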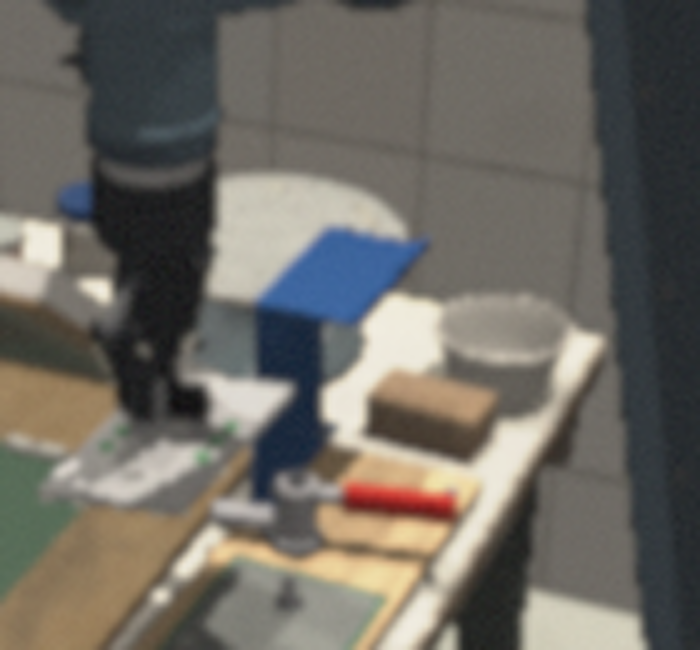

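The plate has pitched in the grip since the last view: its front edge went from row 170 to 152. Its back edge probably touched the raised screen. I'll back off 25 mm and measure the tilt with PnP, against w4 as reference.

```bash
python3 -m jog '[[0,0,12,0,0,0,1],[0,0,13,0,0,0,1],[0,0,0,0,0,0,1],[0,0,0,0,0,0,1]]'
python3 - <<'E'
from h import *
m2=camera_model("wrist");np.save("m6.npy",m2,allow_pickle=True);o=get_obs();cv2.imwrite("pics/w6.png",camera("wrist"))
print(o['eef_pos'])
crop("pics/w6.png","pics/w6a.png",80,135,200,150,4)
crop("pics/w6.png","pics/w6b.png",280,135,200,150,4)
crop("pics/w4.png","pics/w4c.png",80,150,200,150,4)
crop("pics/w4.png","pics/w4d.png",280,150,200,150,4)
E
```

```text
time_s: 9.4
eef_pos: [0.5462, -0.132, 0.1752]
eef_rot: [-0.506, 0.508, 0.493, -0.492]
wrist_force: [0.7, -1.0, -2.9]
opening: 0.149
[ 0.54624933 -0.13203022  0.17518334]
```

View pics/w6a.png

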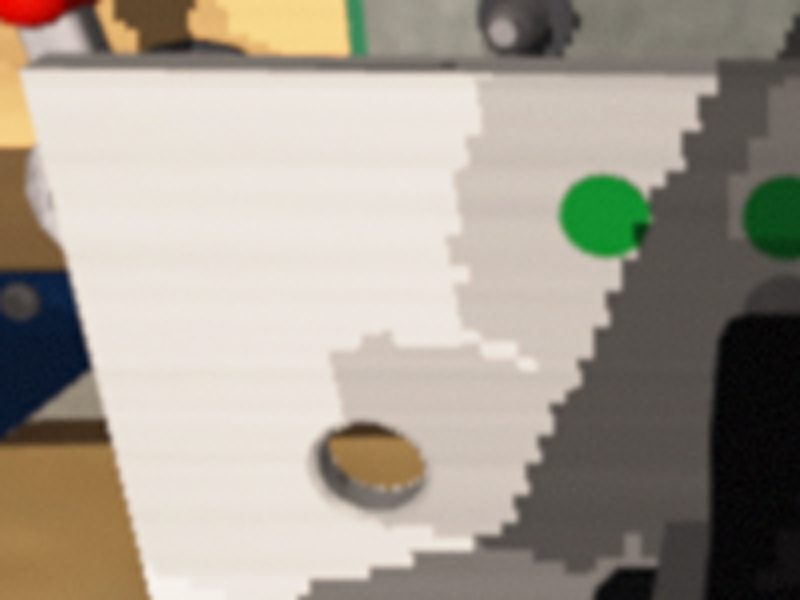

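View pics/w6b.png

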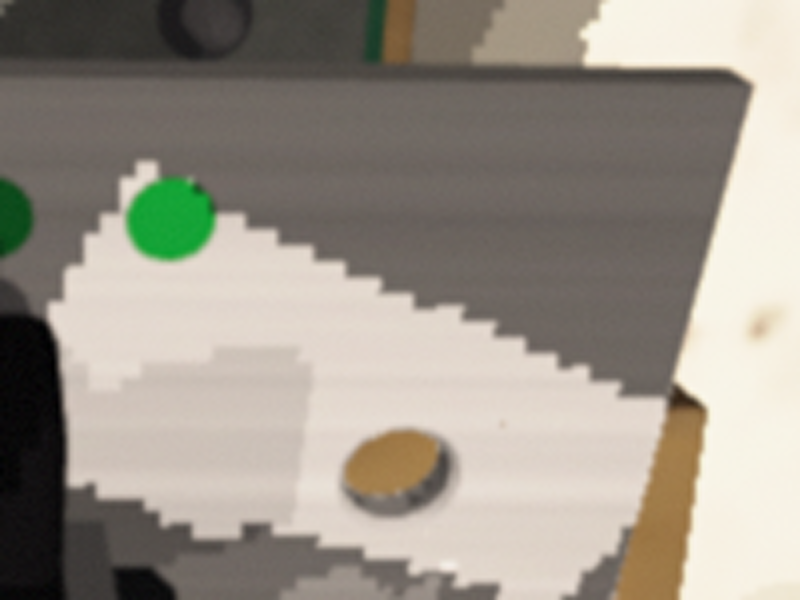

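View pics/w4c.png

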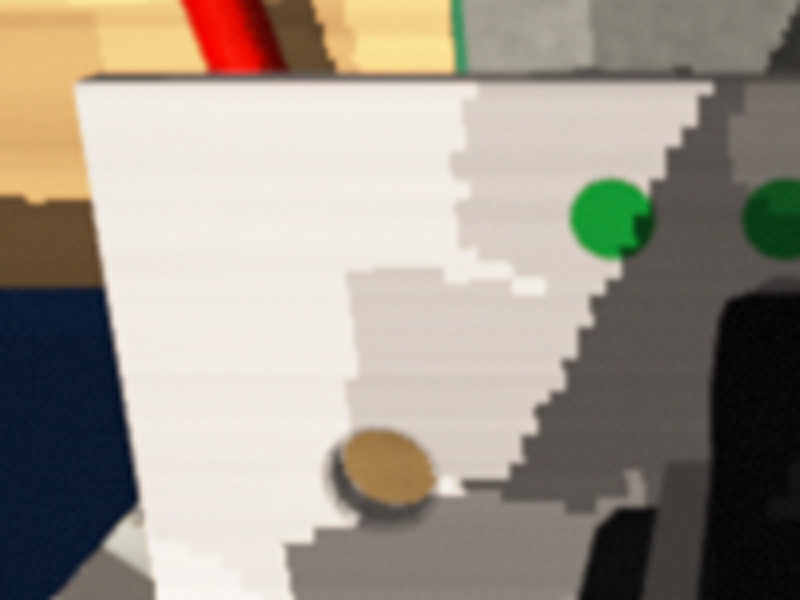

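View pics/w4d.png

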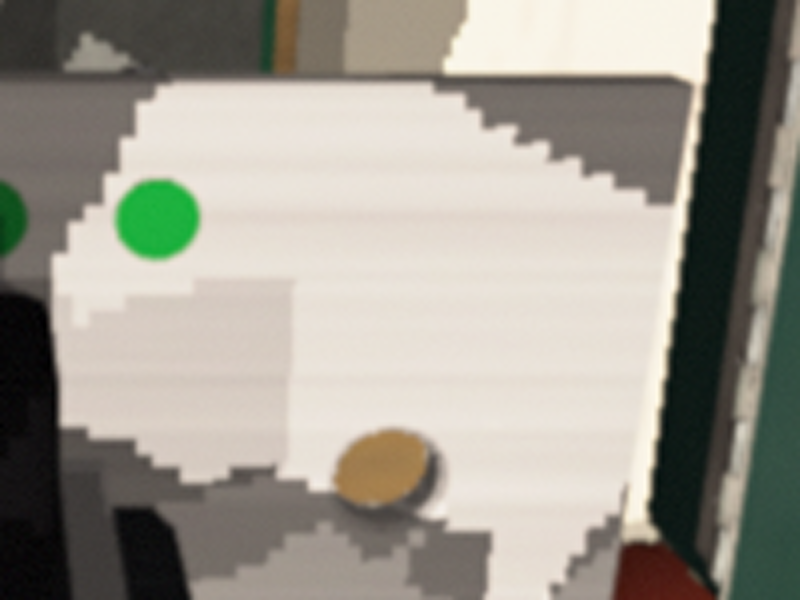

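View pics/w6.png

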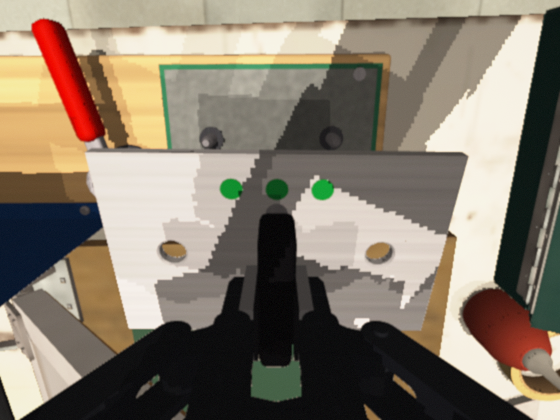

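```bash
cat > pnp.py <<'E'
from h import *
Rc=np.array([[1,.0005,.0007],[-.0005,-.3206,.9472],[.0007,-.9472,-.3206]]);U,_,V=np.linalg.svd(Rc);Rc=U@V
tc=np.array([-.0008,-.1423,.0819])
def plate(pts,K):
    # plate obj frame in tool axes: x along jaw, y(down) , z toward robot ; points on top face; origin top centre
    obj=np.array([[-.08,0,.05],[.08,0,.05],[-.05,0,0],[.05,0,0]],float)[:len(pts)]
    ok,rv,tv=cv2.solvePnP(obj,np.array(pts,float),K,None,flags=cv2.SOLVEPNP_ITERATIVE,useExtrinsicGuess=True,rvec=cv2.Rodrigues(Rc.T.copy())[0],tvec=(Rc.T@(np.array([0,.0115,0])-tc)).reshape(3,1))
    p,_=cv2.projectPoints(obj,rv,tv,K,None); err=np.abs(p[:,0]-pts).max()
    Rp=Rc@cv2.Rodrigues(rv)[0]; tp=Rc@tv[:,0]+tc
    print("plate in tool: rotvec deg",np.degrees(Ro.from_matrix(Rp).as_rotvec()).round(2),"top centre mm",(tp*1000).round(2),"err px",err.round(2))
E
python3 - <<'E'
from pnp import *
K=camera_model("wrist")['K']
plate([(98.6,170.6),(452.6,171.1),(174.9,268.4),(376.4,267.6)],K)
plate([(85.6,152.6),(467.6,156.6),(171.6,250.9),(379.6,252.9)],K)
# pins from w5 base
m=np.load("m5.npy",allow_pickle=True).item()
A=ray("wrist",(608.5)/4-.5+180,106.5/4-.5+80,.019,m);B=ray("wrist",118.5/4-.5+180,108.5/4-.5+80,.019,m);print(A,B,(A+B)/2,np.degrees(np.arctan2(A[1]-B[1],A[0]-B[0])))
A=ray("wrist",335.4,107,.045,m);B=ray("wrist",204.1,108.2,.045,m);print(A,B,(A+B)/2,np.degrees(np.arctan2(A[1]-B[1],A[0]-B[0])))
m=np.load("m6.npy",allow_pickle=True).item()
A=ray("wrist",205/4-.5+280,20/4-.5+135,.019,m);B=ray("wrist",525/4-.5+80,20/4-.5+135,.019,m);print(A,B)
E
```

```text
plate in tool: rotvec deg [1.36 0.2  0.7 ] top centre mm [-0.46 15.57 -1.29] err px 0.91
plate in tool: rotvec deg [10.02  0.54 -0.12] top centre mm [-0.7  13.7   8.37] err px 1.19
[ 0.50153322 -0.08538408  0.019     ] [ 0.49929642 -0.18486043  0.019     ] [ 0.50041482 -0.13512226  0.019     ] 88.71188287348556
[ 0.50118277 -0.08648788  0.045     ] [ 0.49946497 -0.18394494  0.045     ] [ 0.50032387 -0.13521641  0.045     ] 88.99019461393569
[ 0.50294284 -0.08550773  0.019     ] [ 0.50012261 -0.18577614  0.019     ]
```

The plate has pitched about 9° in the grip (PnP rotation of 10° about tool x, against 1.4° in the reference). I'll lean the tool by −8.7° to level it again, then move back over the nest.

```bash
python3 -m jog '[[0,0,5,-4.35,0,0,1],[0,0,5,-4.35,0,0,1],[0,0,0,0,0,0,1],[0,0,0,0,0,0,1]]'
python3 - <<'E'
from h import *
m2=camera_model("wrist");np.save("m7.npy",m2,allow_pickle=True);o=get_obs();cv2.imwrite("pics/w7.png",camera("wrist"))
np.save("o7.npy",o,allow_pickle=True)
print(o['eef_pos'],R().as_matrix().round(3))
crop("pics/w7.png","pics/w7a.png",80,135,200,150,4)
crop("pics/w7.png","pics/w7b.png",280,135,200,150,4)
E
```

```text
time_s: 9.78
eef_pos: [0.5355, -0.1316, 0.1739]
eef_rot: [-0.468, 0.544, 0.528, -0.454]
wrist_force: [0.9, -0.2, -2.4]
opening: 0.154
[ 0.5355167  -0.13159209  0.1738643 ] [[ 0.029  0.151 -0.988]
 [ 1.    -0.005  0.028]
 [-0.001 -0.988 -0.151]]
```

View pics/w7.png

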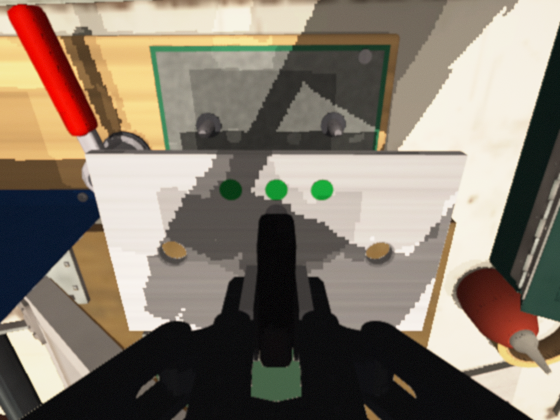

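View pics/w7a.png

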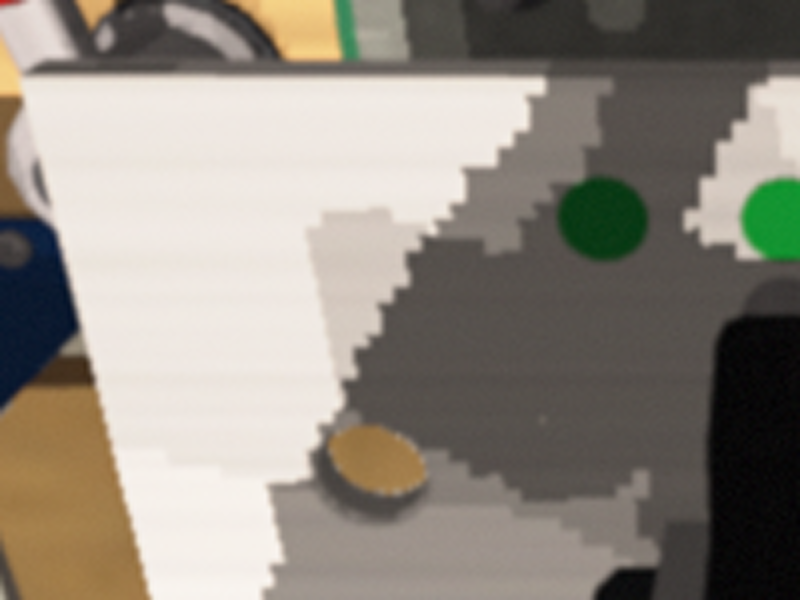

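View pics/w7b.png

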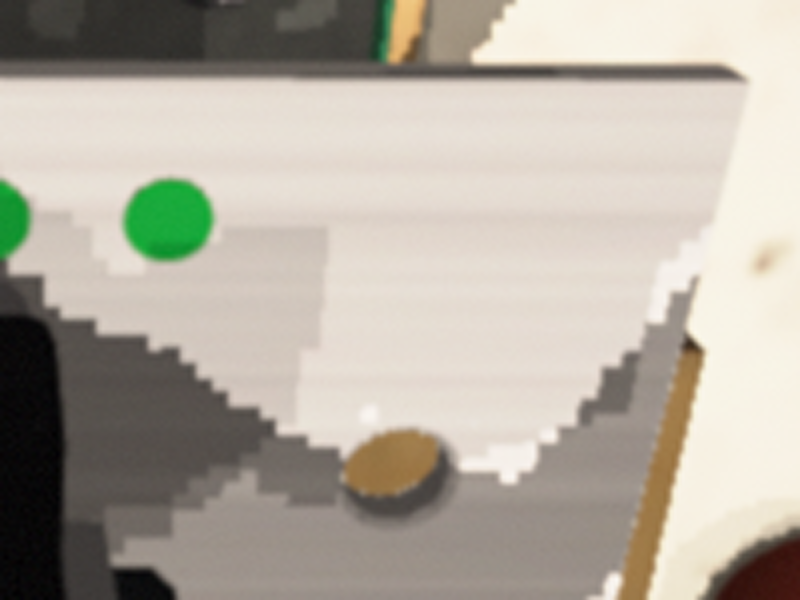

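Run:
```python
from pnp import *
K=camera_model("wrist")['K']
plate([(85.6,153.6),(466.6,155.1),(172.1,252.6),(379.6,253.4)],K)
crop("pics/w7.png","pics/w7p.png",180,98,180,54,4)
m=np.load("m7.npy",allow_pickle=True).item();r=R();o=get_obs()
print((r.inv().as_matrix()@m['pose'][:3,:3]).round(4), r.inv().apply(m['pose'][:3,3]-o['eef_pos']))
```

```text
plate in tool: rotvec deg [ 8.83  0.19 -0.  ] top centre mm [-0.62 13.18  8.15] err px 0.75
[[ 1.000e+00 -3.000e-04  1.200e-03]
 [-1.200e-03 -3.195e-01  9.476e-01]
 [ 1.000e-04 -9.476e-01 -3.195e-01]] [-0.00046088 -0.14189756  0.08292785]
```

View pics/w7p.png

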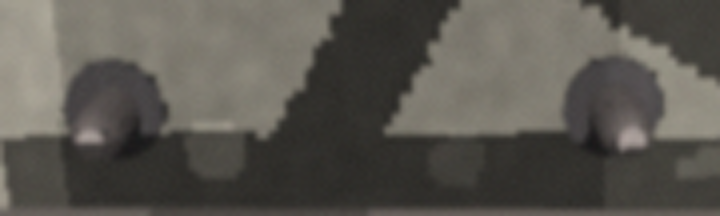

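Run:
```python
from pnp import *
m=np.load("m7.npy",allow_pickle=True).item();o=np.load("o7.npy",allow_pickle=True).item()
for z,a,b in [(.045,(337.6,132.1),(201.9,132.1)),(.019,(332.9,124.1),(208.6,124.6))]:
    A=ray("wrist",*a,z,m);B=ray("wrist",*b,z,m);print("pins",A.round(4),B.round(4),((A+B)/2).round(4),np.linalg.norm(A-B),np.degrees(np.arctan2(A[1]-B[1],A[0]-B[0])))
w,x,y,z=o['eef_rot'];r=Ro.from_quat([x,y,z,w])
pc=o['eef_pos']+r.apply([-.0006,.0132,.0082]); print("plate top centre",pc)
# holes through rays at plate height
for h in (pc[2],pc[2]-.003):
    A=ray("wrist",379.6,253.4,h,m);B=ray("wrist",172.1,252.6,h,m);print("holes",A,B,(A+B)/2,np.linalg.norm(A-B),np.degrees(np.arctan2(A[1]-B[1],A[0]-B[0])))
```

```text
pins [ 0.5012 -0.0857  0.045 ] [ 0.4983 -0.1854  0.045 ] [ 0.4997 -0.1355  0.045 ] 0.0997884085443519 88.35414026684994
pins [ 0.5015 -0.0853  0.019 ] [ 0.499 -0.185  0.019] [ 0.5002 -0.1352  0.019 ] 0.09963686301349273 88.58453281294985
plate top centre [ 0.52938142 -0.13201429  0.15958074]
holes [ 0.53081673 -0.08167308  0.15958074] [ 0.52744675 -0.18218624  0.15958074] [ 0.52913174 -0.13192966  0.15958074] 0.10056963187394902 88.07972278775871
holes [ 0.53287306 -0.08067016  0.15658074] [ 0.52943217 -0.18329857  0.15658074] [ 0.53115261 -0.13198436  0.15658074] 0.10268607610312817 88.07972278775863
```

Run:
```python
from h import *
o=get_obs();print(R().inv().apply(np.array([-29.5,-3.4,-90])).round(1))
```

```text
[-4.2 84.5 42.7]
```

```bash
python3 -m jog '[[-1.2,8,7.7,0,0,0,1],[-1,12,10,0,0,0,1],[-1,14,10,0,0,0,1],[-1,14,5,0,0,0,1],[0,14,4,0,0,0,1],[0,12,3,0,0,0,1],[0,10.5,3,0,0,0,1],[0,0,0,0,0,0,1]]'
python3 -m jog '[[0,0,0,0,0,0,1],[0,0,0,0,0,0,1]]'
python3 - <<'E'
from h import *
m2=camera_model("wrist");np.save("m8.npy",m2,allow_pickle=True);o=get_obs();cv2.imwrite("pics/w8.png",camera("wrist"));cv2.imwrite("pics/s8.png",camera("scene"));cv2.imwrite("pics/d8.png",camera("side"))
np.save("o8.npy",o,allow_pickle=True)
print(o['eef_pos'],R().as_matrix().round(3))
crop("pics/w8.png","pics/w8a.png",80,135,200,150,4)
crop("pics/w8.png","pics/w8b.png",280,135,200,150,4)
crop("pics/s8.png","pics/s8c.png",270,180,130,100,6)
crop("pics/d8.png","pics/d8c.png",260,180,110,90,7)
E
```

```text
time_s: 10.5
eef_pos: [0.5048, -0.1341, 0.0808]
eef_rot: [-0.469, 0.542, 0.528, -0.455]
wrist_force: [-0.6, -0.3, -4.1]
opening: 0.147
time_s: 10.67
eef_pos: [0.507, -0.1351, 0.084]
eef_rot: [-0.467, 0.544, 0.529, -0.454]
wrist_force: [0.7, 0.0, -2.6]
opening: 0.149
[ 0.50698756 -0.13513331  0.08398616] [[ 0.028  0.153 -0.988]
 [ 1.    -0.005  0.028]
 [-0.001 -0.988 -0.153]]
```

View pics/w8a.png

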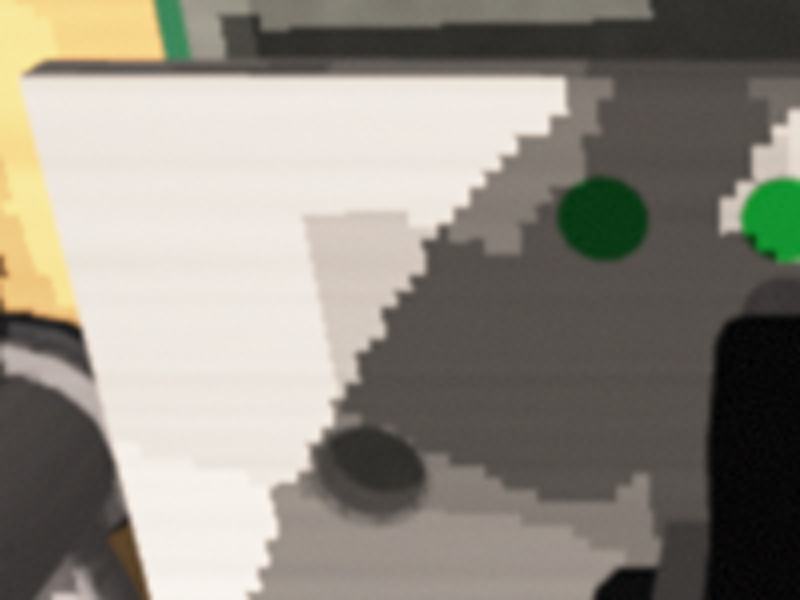

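View pics/w8b.png

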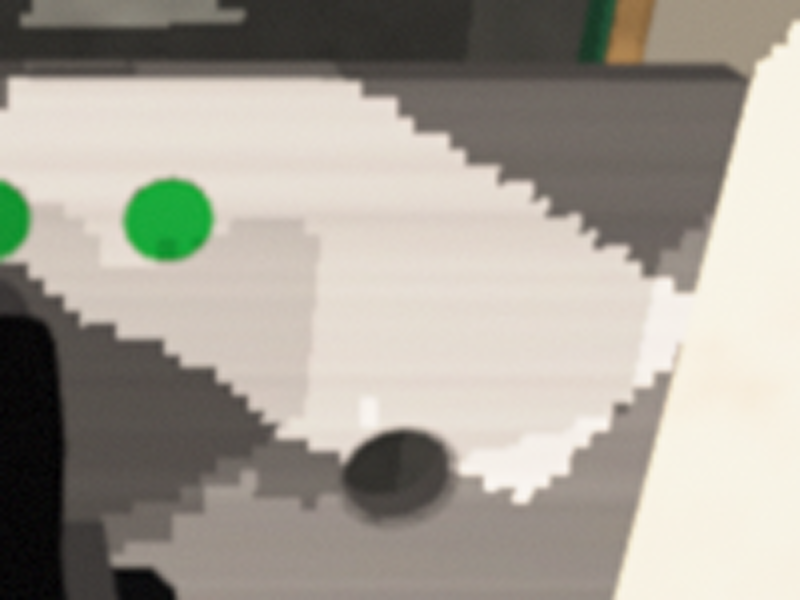

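View pics/s8c.png

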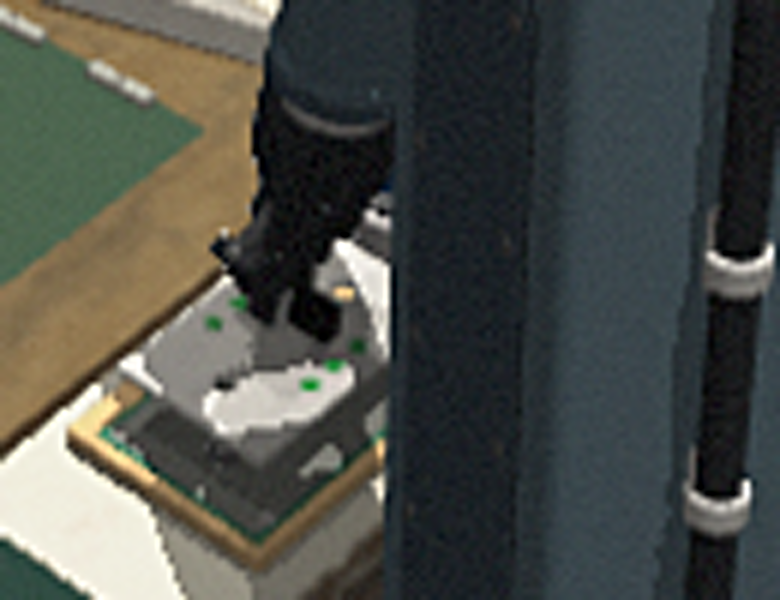

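View pics/d8c.png

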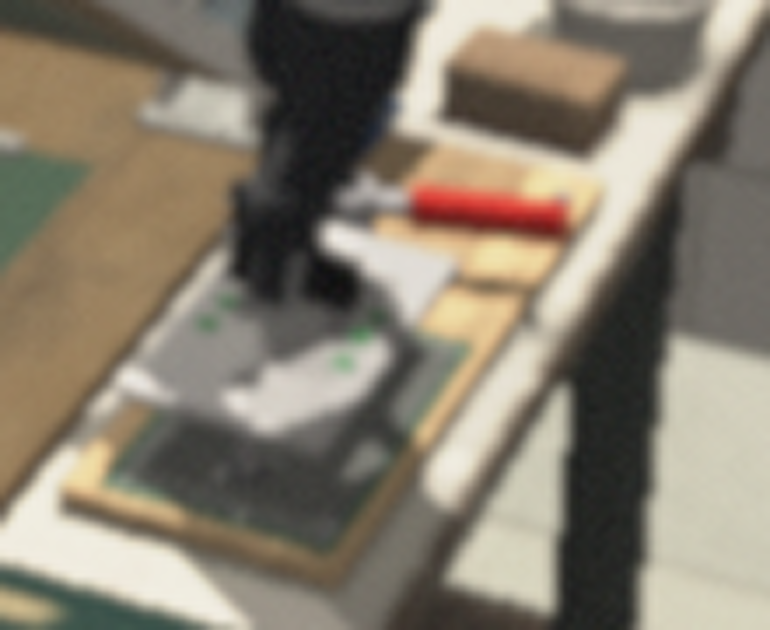

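Run:
```python
from h import *
def P(x,y,s,ox,oy): return ((x+.5)/s-.5+ox,(y+.5)/s-.5+oy)
for h in (.0695,.067):
  A=ray("scene",*P(224,383,6,270,180),h);B=ray("scene",*P(344,293,6,270,180),h);print(A,B,(A+B)/2,np.linalg.norm(A-B))
print("side")
o=np.load("o8.npy",allow_pickle=True).item();m=np.load("m8.npy",allow_pickle=True).item()
A=ray("wrist",280+398/4,135+475/4,.0695,m);B=ray("wrist",80+368/4,135+472/4,.0695,m);print("wrist",A,B,(A+B)/2,np.degrees(np.arctan2(A[1]-B[1],A[0]-B[0])))
for P3 in [(.5012,-.0857,.045),(.4983,-.1854,.045)]: print(proj("wrist",P3,m))
```

```text
[ 0.50007033 -0.08324823  0.0695    ] [ 0.49430854 -0.18055706  0.0695    ] [ 0.49718943 -0.13190264  0.0695    ] 0.09747926226142622
[ 0.50152279 -0.08519535  0.067     ] [ 0.49574791 -0.18272515  0.067     ] [ 0.49863535 -0.13396025  0.067     ] 0.09770062206197744
side
wrist [ 0.50258668 -0.08522256  0.0695    ] [ 0.49937714 -0.18592773  0.0695    ] [ 0.50098191 -0.13557515  0.0695    ] 88.17456484707819
[367.16132685 226.25726893]
[184.37527241 226.00916305]
```

```bash
python3 -m jog '[[0,4,1,0,0,0,1],[0,5,1,0,0,0,1],[0,5,1,0,0,0,1],[0,0,0.2,0,0,0,1],[0,0,0,0,0,0,1],[0,0,0,0,0,0,1]]'
python3 - <<'E'
from h import *
m2=camera_model("wrist");np.save("m9.npy",m2,allow_pickle=True);o=get_obs();cv2.imwrite("pics/w9.png",camera("wrist"))
print(o['eef_pos'])
a=cv2.imread("pics/w9.png");
c=np.hstack([a[225:280,140:210],a[225:280,345:415]]);cv2.imwrite("pics/w9a.png",cv2.resize(cv2.convertScaleAbs(c,alpha=2),None,fx=5.7,fy=5.7,interpolation=cv2.INTER_CUBIC))
for P3 in [(.5012,-.0857,.045),(.4983,-.1854,.045)]: print(proj("wrist",P3,m2))
E
```

```text
time_s: 11.32
eef_pos: [0.5051, -0.1347, 0.0689]
eef_rot: [-0.467, 0.544, 0.529, -0.454]
wrist_force: [-0.1, -0.3, -3.2]
opening: 0.154
[ 0.5050792  -0.13472485  0.06893562]
[372.72526837 244.11118632]
[177.27149903 243.95752577]
```

View pics/w9a.png

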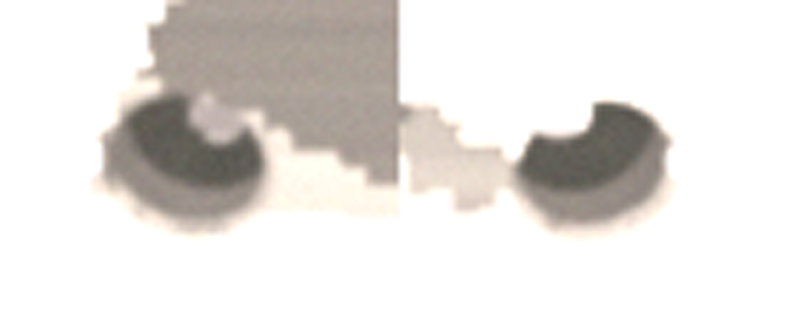

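```bash
python3 - <<'E'
from h import *
m=np.load("m9.npy",allow_pickle=True).item()
for h in (.0545,.0555):
  A=ray("wrist",378.7,253.9,h,m);B=ray("wrist",172.3,253.4,h,m);print("holes",A.round(4),B.round(4),((A+B)/2).round(4),np.linalg.norm(A-B))
A=ray("wrist",374.1,245,.045,m);B=ray("wrist",177.7,245.7,.045,m);print("pins",A.round(4),B.round(4),((A+B)/2).round(4),np.linalg.norm(A-B))
E
python3 - <<'E'
from h import *
a=cv2.imread("pics/w9.png");
c=np.hstack([a[225:280,140:210],a[225:280,345:415]]);cv2.imwrite("pics/w9b.png",cv2.resize(c,None,fx=5.7,fy=5.7,interpolation=cv2.INTER_NEAREST))
E
```

```text
holes [ 0.5008 -0.0852  0.0545] [ 0.4977 -0.1854  0.0545] [ 0.4992 -0.1353  0.0545] 0.1002388875998821
holes [ 0.5001 -0.0855  0.0555] [ 0.497  -0.185   0.0555] [ 0.4985 -0.1352  0.0555] 0.09953619133579679
pins [ 0.5018 -0.0849  0.045 ] [ 0.4994 -0.1853  0.045 ] [ 0.5006 -0.1351  0.045 ] 0.10042987105797564
```

View pics/w9b.png

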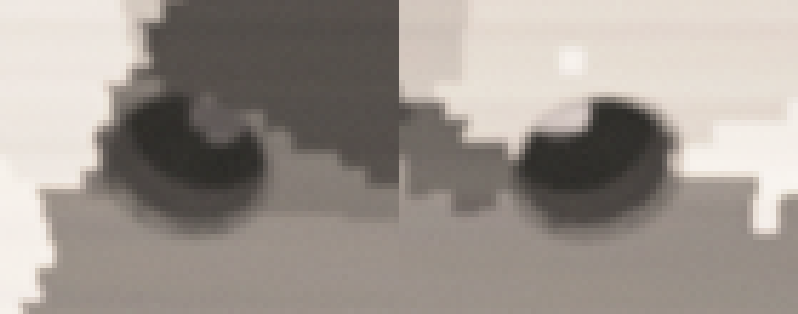

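Both pin tips show inside the upper edge of their holes, at (178,245) and (374,245), so alignment is within about 1 mm. I'll descend slowly along world vertical.

```bash
python3 -m jog '[[0,2,-0.2,0,0,0,1],[0,2,0.3,0,0,0,1],[0,2,0.3,0,0,0,1],[0,0,0,0,0,0,1],[0,0,0,0,0,0,1]]'
python3 - <<'E'
from h import *
m2=camera_model("wrist");np.save("m10.npy",m2,allow_pickle=True);o=get_obs();a=camera("wrist");cv2.imwrite("pics/w10.png",a)
print(o['eef_pos'],o['wrist_force'],o['torque'])
c=np.hstack([a[225:280,140:210],a[225:280,345:415]]);cv2.imwrite("pics/w10b.png",cv2.resize(c,None,fx=5.7,fy=5.7,interpolation=cv2.INTER_NEAREST))
E
```

```text
time_s: 11.78
eef_pos: [0.5055, -0.1347, 0.0629]
eef_rot: [-0.467, 0.544, 0.529, -0.454]
wrist_force: [-0.1, -0.1, -3.2]
opening: 0.151
[ 0.50553369 -0.13466928  0.06286559] [-0.06907287 -0.117119   -3.16038302] [-0.02250042  0.04200868  0.00436899]
```

View pics/w10b.png

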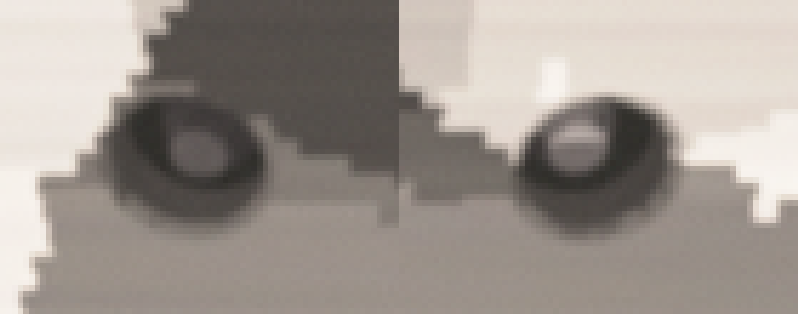

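Run:
```python
from h import *
m=np.load("m10.npy",allow_pickle=True).item()
A=ray("wrist",376.4+.0,251.3,.045,m);B=ray("wrist",175.1,252.2,.045,m);print("pins",A.round(4),B.round(4),((A+B)/2).round(4),np.linalg.norm(A-B))
for h in (.0485,.0495):
  A=ray("wrist",378.7,253.6,h,m);B=ray("wrist",172.4,253.4,h,m);print("holes",h,A.round(4),B.round(4),((A+B)/2).round(4),np.linalg.norm(A-B))
```

```text
pins [ 0.502  -0.0853  0.045 ] [ 0.4997 -0.1851  0.045 ] [ 0.5008 -0.1352  0.045 ] 0.09981442432290363
holes 0.0485 [ 0.501  -0.0852  0.0485] [ 0.498  -0.1852  0.0485] [ 0.4995 -0.1352  0.0485] 0.10011516015112458
holes 0.0495 [ 0.5003 -0.0855  0.0495] [ 0.4974 -0.1849  0.0495] [ 0.4988 -0.1352  0.0495] 0.09941304411394206
```

```bash
python3 -m jog '[[0,0,-1.1,0,0,0,1],[0,2,0.3,0,0,0,1],[0,2,0.3,0,0,0,1],[0,2,0.3,0,0,0,1],[0,2,0.3,0,0,0,1],[0,0,0,0,0,0,1]]'
python3 -m jog '[[0,3,0.45,0,0,0,1],[0,3,0.45,0,0,0,1],[0,3,0.45,0,0,0,1],[0,0,0,0,0,0,1],[0,0,0,0,0,0,1]]'
```

```text
time_s: 12.33
eef_pos: [0.5064, -0.1346, 0.0546]
eef_rot: [-0.467, 0.544, 0.529, -0.454]
wrist_force: [0.2, 0.1, -3.0]
opening: 0.148
time_s: 12.75
eef_pos: [0.5066, -0.1347, 0.0457]
eef_rot: [-0.467, 0.544, 0.529, -0.454]
wrist_force: [-0.0, -0.8, -2.4]
opening: 0.154
```

```bash
python3 -m jog '[[0,2,0.3,0,0,0,1],[0,2,0.3,0,0,0,1],[0,1,0.15,0,0,0,1],[0,0,0,0,0,0,1]]'
python3 -m jog '[[0,1,0.15,0,0,0,1],[0,0,0,0,0,0,1]]'
python3 -m jog '[[0,1,0.15,0,0,0,1],[0,0,0,0,0,0,1]]'
```

```text
time_s: 13.08
eef_pos: [0.5067, -0.1347, 0.0407]
eef_rot: [-0.467, 0.544, 0.529, -0.454]
wrist_force: [-0.6, 0.7, -3.3]
opening: 0.155
time_s: 13.25
eef_pos: [0.5068, -0.1348, 0.0399]
eef_rot: [-0.467, 0.544, 0.529, -0.454]
wrist_force: [-0.4, 0.9, -3.1]
opening: 0.151
time_s: 13.42
eef_pos: [0.5068, -0.1348, 0.0389]
eef_rot: [-0.467, 0.544, 0.529, -0.454]
wrist_force: [-1.2, 0.9, -2.1]
opening: 0.152
```

```bash
python3 -m jog '[[0,1,0.15,0,0,0,1],[0,0,0,0,0,0,1]]'
python3 -m jog '[[0,1,0.15,0,0,0,1],[0,0,0,0,0,0,1]]'
python3 - <<'E'
from h import *
a=camera("wrist");cv2.imwrite("pics/w11.png",a);o=get_obs();print(o['wrist_force'],o['eef_pos'],o['torque'])
E
```

```text
time_s: 13.58
eef_pos: [0.5068, -0.1348, 0.0379]
eef_rot: [-0.467, 0.544, 0.529, -0.454]
wrist_force: [0.0, -0.0, -3.0]
opening: 0.156
time_s: 13.75
eef_pos: [0.507, -0.1348, 0.0372]
eef_rot: [-0.467, 0.544, 0.529, -0.454]
wrist_force: [-1.1, -0.5, 0.3]
opening: 0.15
[-1.58808244  0.14190572  0.66123232] [ 0.50697086 -0.13486872  0.0371698 ] [ 0.12809732  0.20989962 -0.0031314 ]
```

View pics/w11.png

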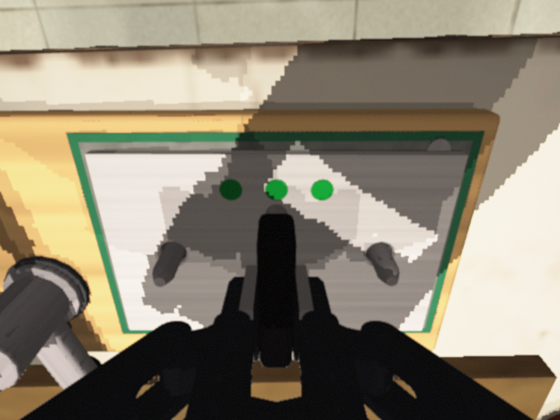

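Pins now stand through both holes, at (168,263) and (382,262), and the board is starting to push back. I'll press lightly.

```bash
python3 -m jog '[[0,0.7,0.1,0,0,0,1],[0,0,0,0,0,0,1],[0,0,0,0,0,0,1]]'
python3 -m jog '[[0,0.7,0.1,0,0,0,1],[0,0,0,0,0,0,1],[0,0,0,0,0,0,1]]'
python3 -m jog '[[0,0.7,0.1,0,0,0,1],[0,0,0,0,0,0,1],[0,0,0,0,0,0,1]]'
```

```text
time_s: 14.05
eef_pos: [0.507, -0.1349, 0.0372]
eef_rot: [-0.467, 0.544, 0.529, -0.454]
wrist_force: [-4.9, 0.5, 9.8]
opening: 0.15
time_s: 14.3
eef_pos: [0.507, -0.1348, 0.0371]
eef_rot: [-0.467, 0.544, 0.529, -0.454]
wrist_force: [-9.8, 2.7, 17.4]
opening: 0.152
time_s: 14.55
eef_pos: [0.507, -0.1349, 0.0371]
eef_rot: [-0.467, 0.544, 0.529, -0.454]
wrist_force: [-15.5, 3.8, 27.4]
opening: 0.152
```

```bash
python3 -m jog '[[0,-1.7,-0.25,0,0,0,1],[0,0,0,0,0,0,0.1],[0,0,0,0,0,0,0.1],[0,0,0,0,0,0,0.1],[0,0,0,0,0,0,0.1]]'
python3 - <<'E'
from h import *
a=camera("wrist");cv2.imwrite("pics/w12.png",a);o=get_obs();print(o['wrist_force'],o['eef_pos'],o['opening'])
E
```

```text
time_s: 14.97
eef_pos: [0.5069, -0.1348, 0.0364]
eef_rot: [-0.467, 0.544, 0.529, -0.454]
wrist_force: [0.2, -0.0, -0.7]
opening: 0.449
[ 0.44141825 -1.08416498  0.04407116] [ 0.5068691  -0.134781    0.03635699] 0.4521226850081841
```

View pics/w12.png

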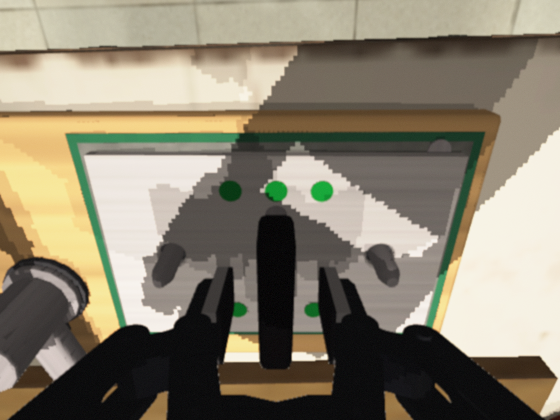

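```bash
python3 -m jog '[[0,-8,0,0,0,0,0.1],[0,-20,0,0,0,0,0.1],[0,-30,0,0,0,0,0.1],[0,-40,0,0,0,0,0.1],[0,-40,0,0,0,0,1],[0,-30,0,0,0,0,1],[0,0,0,0,0,0,1],[0,0,0,0,0,0,1]]'
python3 - <<'E'
from h import *
m=camera_model("wrist");np.save("m13.npy",m,allow_pickle=True);o=get_obs();a=camera("wrist");cv2.imwrite("pics/w13.png",a);print(o['wrist_force'],o['eef_pos'],o['opening'])
cv2.imwrite("pics/s13.png",camera("scene"));cv2.imwrite("pics/d13.png",camera("side"))
crop("pics/d13.png","pics/d13c.png",250,150,130,110,6)
E
```

```text
time_s: 15.68
eef_pos: [0.4826, -0.1349, 0.2055]
eef_rot: [-0.465, 0.546, 0.529, -0.454]
wrist_force: [-0.0, 0.1, -0.5]
opening: 0.001
[-0.04522081  0.10665172 -0.47141604] [ 0.48259438 -0.13488154  0.20545568] 0.00125083499494836
```

View pics/w13.png

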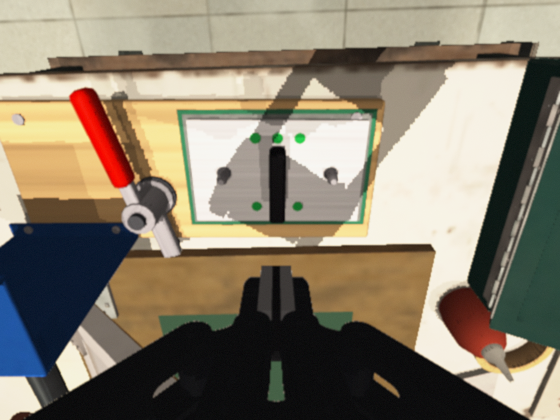

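View pics/d13c.png

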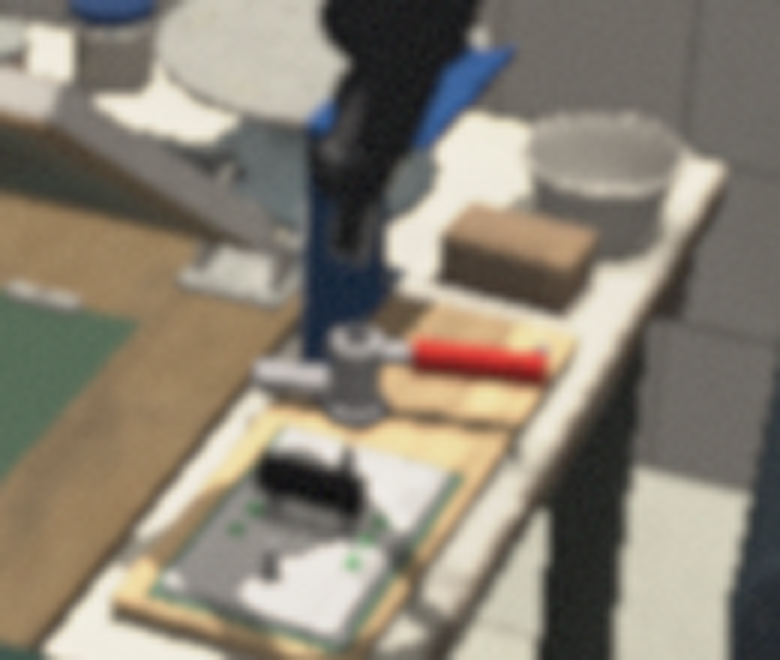

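Run:
```python
from h import *
crop("pics/w13.png","pics/w13a.png",60,80,200,160,4)
crop("pics/w13.png","pics/w13b.png",210,100,190,140,4)
```

```text
(no output)
```

View pics/w13a.png

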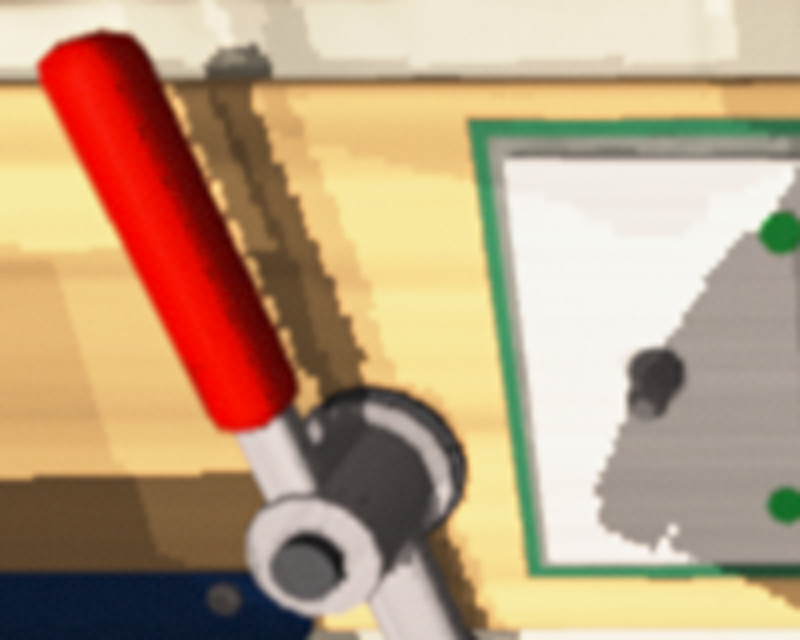

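View pics/w13b.png

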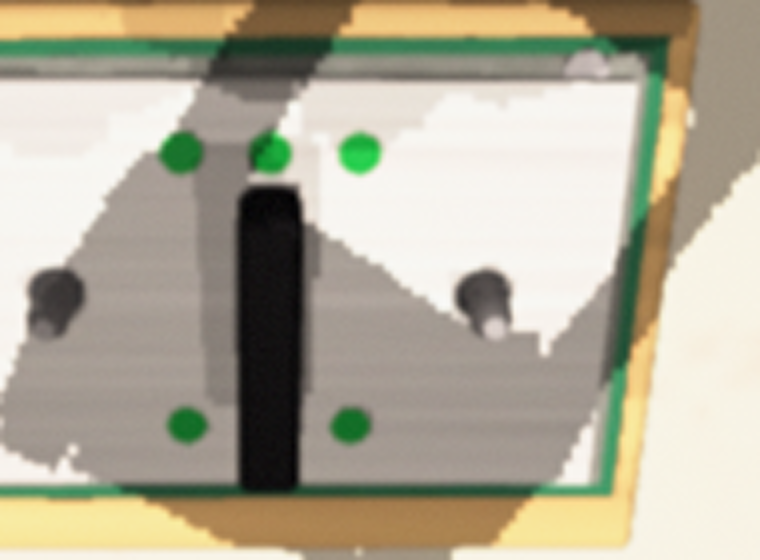

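Run:
```python
from h import *
m=np.load("m13.npy",allow_pickle=True).item()
f=lambda x,y,s,ox,oy,z: ray("wrist",(x+.5)/s-.5+ox,(y+.5)/s-.5+oy,z,m)
A=f(100,62,4,60,80,.06);B=f(258,410,4,60,80,.06);print("tip",A,"start",B,np.linalg.norm(A-B),np.degrees(np.arctan2(*(A-B)[[1,0]])))
C=f(385,440,4,60,80,.022);print("pivot base",C); print("pivot top",[f(314,556,4,60,80,z).round(4) for z in (.07,.08,.09)])
print("hood bolts",[f(222,598,4,60,80,z).round(4) for z in (.18,.2)], ray("wrist",28,230,.182,m),ray("wrist",116,230,.182,m),ray("wrist",145,226,.182,m))
print("pins",f(45,325,4,210,100,.045),f(495,325,4,210,100,.045))
```

```text
tip [ 0.42029261 -0.27682303  0.06      ] start [ 0.4908839  -0.26330293  0.06      ] 0.07187436780652548 -169.1576424747229
pivot base [ 0.51499002 -0.25262245  0.022     ]
pivot top [array([ 0.5206, -0.2542,  0.07  ]), array([ 0.5152, -0.2496,  0.08  ]), array([ 0.5098, -0.245 ,  0.09  ])]
hood bolts [array([ 0.4673, -0.2161,  0.18  ]), array([ 0.4558, -0.2052,  0.2   ])] [ 0.46549216 -0.25864078  0.182     ] [ 0.46665224 -0.21472685  0.182     ] [ 0.46474807 -0.19980811  0.182     ]
pins [ 0.49810744 -0.18474961  0.045     ] [ 0.50076902 -0.08550768  0.045     ]
```

Run:
```python
from h import *
m=np.load("m13.npy",allow_pickle=True).item()
for z in (.018,.182):
  for x in (.489,.567):
    for y in (-.28,-.345,-.41): print((x,y,z),proj("wrist",(x,y,z),m).round())
for p in [(.489,-.345,.182),(.489,-.28,.182),(.567,-.28,.182),(.567,-.28,.018)]:print(p,"side",proj("side",p).round(),"scene",proj("scene",p).round())
```

```text
(0.489, -0.28, 0.018) [123. 163.]
(0.489, -0.345, 0.018) [ 55. 165.]
(0.489, -0.41, 0.018) [-13. 167.]
(0.567, -0.28, 0.018) [140. 234.]
(0.567, -0.345, 0.018) [ 79. 236.]
(0.567, -0.41, 0.018) [ 17. 237.]
(0.489, -0.28, 0.182) [  4. 269.]
(0.489, -0.345, 0.182) [-117.  272.]
(0.489, -0.41, 0.182) [-236.  274.]
(0.567, -0.28, 0.182) [ 51. 369.]
(0.567, -0.345, 0.182) [-50. 371.]
(0.567, -0.41, 0.182) [-150.  372.]
(0.489, -0.345, 0.182) side [329. 168.] scene [361. 179.]
(0.489, -0.28, 0.182) side [323. 176.] scene [349. 188.]
(0.567, -0.28, 0.182) side [301. 172.] scene [330. 179.]
(0.567, -0.28, 0.018) side [300. 212.] scene [327. 215.]
```

View pics/d13.png

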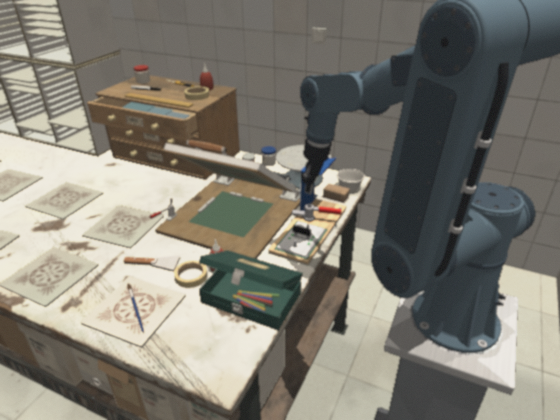

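The carrier looks flat and centred, with pins through both holes. Next is the lever, so I'll plan the TCP path for a leaning, closed-finger push.

```bash
cat > lev.py <<'E'
from h import *
piv=np.array([.522,-.256])
def Rl(L,yaw=88.4): return Rt(yaw)*Ro.from_rotvec([-np.radians(L),0,0])
def tcp(phi,gap=0,rc=85,c=np.array([.011,-.0145])):
    a=np.radians(phi);h=np.array([np.cos(a),np.sin(a)]);t=np.array([-h[1],h[0]])
    s=max((np.array([sx*c[0],sy*c[1]])@t) for sx in(-1,1) for sy in (-1,1))
    # keep centre radius blend
    return piv+(rc/1000-c@h)*h-(.008+s+gap)*t
E
python3 - <<'E'
from lev import *
print(tcp(-169.2,.012))
plan([*tcp(-169.2,.012),.2],Rl(38)); plan([*tcp(-169.2,.012),.046],Rl(38))
r=Rl(38);p=None
for phi in range(-169,-78,10):
    q=tcp(phi); 
    print(phi,q.round(4), None if p is None else r.inv().apply(np.r_[q-p,0]*1000).round(1)); p=q
E
```

```text
[ 0.42375796 -0.23778167]
now [ 0.4806 -0.1336  0.2012] rotvec [-29.43  -0.05   0.06] rows>= 5.0
shift now axes [-105.8   -6.9   53.4] after rot [-105.8  -32.2   43.3] n 2.8
now [ 0.4806 -0.1336  0.2012] rotvec [-29.43  -0.05   0.06] rows>= 5.0
shift now axes [-106.   145.3   76.4] after rot [-105.8   89.1  138.1] n 4.7
-169 [ 0.426  -0.2499] None
-159 [ 0.4288 -0.2645] [-14.5   1.9  -2.5]
-149 [ 0.434  -0.2784] [-13.8   3.5  -4.4]
-139 [ 0.4416 -0.2912] [-12.6   4.9  -6.3]
-129 [ 0.4513 -0.3025] [-11.    6.2  -7.9]
-119 [ 0.4628 -0.312 ] [-9.1  7.2 -9.3]
-109 [ 0.4758 -0.3193] [ -6.9   8.1 -10.4]
-99 [ 0.4898 -0.3242] [ -4.5   8.7 -11.2]
-89 [ 0.504  -0.3266] [ -2.    8.8 -11.2]
-79 [ 0.5139 -0.3275] [-0.6  6.1 -7.9]
```

Run:
```python
from h import *
m=np.load("m13.npy",allow_pickle=True).item()
f=lambda x,y,s,ox,oy,z: ray("wrist",(x+.5)/s-.5+ox,(y+.5)/s-.5+oy,z,m).round(4)
# front corners top face, 4x crops
for z in (.022,.024,.026,.028):
    a=f(503,158,4,60,80,z); b=f(645,80,4,210,100,z); c=f(545,566,4,60,80,z); d=f(590,485,4,210,100,z)
    print(z,"front",np.linalg.norm(a-b).round(4),"back",np.linalg.norm(c-d).round(4),"sides",np.linalg.norm(a-c).round(4),np.linalg.norm(b-d).round(4),"centre",((a+b+c+d)/4).round(4))
```

```text
0.022 front 0.1626 back 0.1629 sides 0.1023 0.1015 centre [ 0.5018 -0.135   0.022 ]
0.024 front 0.1616 back 0.1619 sides 0.1017 0.1008 centre [ 0.501 -0.135  0.024]
0.026 front 0.1605 back 0.1608 sides 0.101 0.1002 centre [ 0.5003 -0.135   0.026 ]
0.028 front 0.1594 back 0.1599 sides 0.1004 0.0996 centre [ 0.4995 -0.135   0.028 ]
```

```bash
python3 -m jog '[[-15,0,8,-6,0,0,1],[-30,0,12,-6,0,0,1],[-35,0,12,-6,0,0,1],[-26,-5,12,-6,0,0,1],[0,-5,12,-5.4,0,0,1],[0,0,0,0,0,0,1]]'
python3 - <<'E'
from lev import *
plan([*tcp(-169.2,.012),.2],Rl(38)); plan([*tcp(-169.2,.012),.046],Rl(38));print(get_obs()['q'])
cv2.imwrite("pics/s14.png",camera("scene"));cv2.imwrite("pics/w14.png",camera("wrist"))
E
```

```text
time_s: 16.33
eef_pos: [0.4234, -0.2225, 0.1867]
eef_rot: [-0.335, 0.635, 0.621, -0.316]
wrist_force: [-0.4, 0.7, -1.3]
opening: 0.001
now [ 0.4234 -0.2225  0.1867] rotvec [-2.81 -0.61  0.59] rows>= 1.0
shift now axes [-15.1 -10.6  -8.4] after rot [-15.3 -10.   -8.8] n 0.5
now [ 0.4234 -0.2225  0.1867] rotvec [-2.81 -0.61  0.59] rows>= 1.0
shift now axes [-17.3 115.2  80.3] after rot [-15.3 111.3  86. ] n 3.4
[-1.11423862 -0.31119554  2.29142417  0.67253493  0.97285547 -2.98583949]
```

View pics/w14.png

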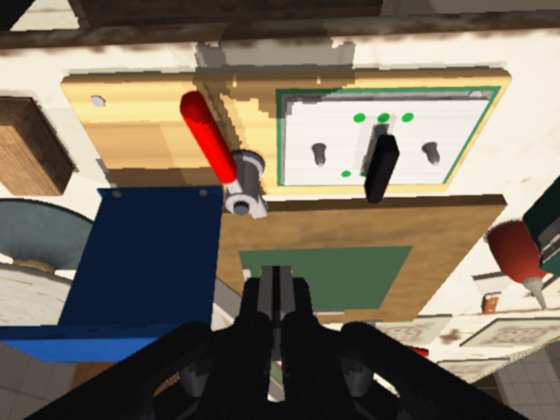

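Joint 6 is close to its limit at this yaw (−2.99 of −3.12). I'll re-plan with the lean directed more towards the base, at yaw 65°.

```bash
cat > lev.py <<'E'
from h import *
piv=np.array([.522,-.256]); L=38; YAW=65
def Rl(L,yaw=YAW): return Rt(yaw)*Ro.from_rotvec([-np.radians(L),0,0])
def tcp(phi,gap=0,rc=80):
    a=np.radians(phi);h=np.array([np.cos(a),np.sin(a)]);t=np.array([-h[1],h[0]])
    y=np.radians(YAW);ex=np.array([np.cos(y),np.sin(y)]);f=np.array([np.sin(y),-np.cos(y)]) # f = forward (-z tool, horizontal)
    cs=[sx*.0145*ex+sf*f for sx in(-1,1) for sf in(-.017,.011)]
    c=max(cs,key=lambda v:v@t)
    return piv+(rc/1000)*h-(c@h)*h*0.6-(.008+c@t+gap)*t
E
python3 - <<'E'
from lev import *
print(tcp(-169.2,.012))
plan([*tcp(-169.2,.012),.16],Rl(38)); plan([*tcp(-169.2,.012),.046],Rl(38))
r=Rl(38);p=None
for phi in range(-169,-78,10):
    q=tcp(phi); 
    print(phi,q.round(4), None if p is None else r.inv().apply(np.r_[q-p,0]*1000).round(1)); p=q
E
```

```text
[ 0.43600078 -0.23352153]
now [ 0.4264 -0.2238  0.1903] rotvec [-3.   18.35 14.38] rows>= 3.0
shift now axes [-9.7 30.4  9.2] after rot [-4.7 31.7  8.5] n 0.8
now [ 0.4264 -0.2238  0.1903] rotvec [-3.   18.35 14.38] rows>= 3.0
shift now axes [-11.  123.6  74.7] after rot [ -4.7 121.6  78.7] n 3.5
-169 [ 0.4382 -0.2456] None
-159 [ 0.4396 -0.2598] [-12.3   4.4  -5.7]
-149 [ 0.4435 -0.2738] [-11.    5.8  -7.4]
-139 [ 0.4499 -0.287 ] [-9.2  7.  -9. ]
-129 [ 0.4587 -0.2989] [ -7.1   8.  -10.3]
-119 [ 0.4697 -0.3091] [ -4.6   8.8 -11.3]
-109 [ 0.474  -0.3325] [-19.4   8.5 -10.9]
-99 [ 0.4862 -0.3379] [  0.2   8.2 -10.5]
-89 [ 0.4992 -0.3413] [  2.5   8.2 -10.5]
-79 [ 0.5129 -0.3425] [  4.7   7.9 -10.1]
```

```bash
python3 -m jog '[[0,0,0,-1,6.1,4.8,1],[0,0,0,-1,6.1,4.8,1],[0,0,0,-1,6.1,4.8,1],[0,0,0,0,0,0,1],[0,0,0,0,0,0,1]]'
python3 - <<'E'
from lev import *
plan([*tcp(-169.2,.012),.12],Rl(38)); plan([*tcp(-169.2,.012),.046],Rl(38));print(get_obs()['q'])
E
```

```text
time_s: 16.85
eef_pos: [0.4294, -0.222, 0.1926]
eef_rot: [-0.362, 0.743, 0.505, -0.249]
wrist_force: [-0.0, -0.1, 0.7]
opening: -0.004
now [ 0.4294 -0.222   0.1926] rotvec [-0.18  2.95  1.93] rows>= 1.0
shift now axes [-8.  63.7 36.4] after rot [-7.7 63.9 36.2] n 1.8
now [ 0.4294 -0.222   0.1926] rotvec [-0.18  2.95  1.93] rows>= 1.0
shift now axes [ -7.6 122.2  81.7] after rot [ -7.7 122.2  81.7] n 3.5
[-0.96077484 -0.43325372  2.37582203  0.54816775  0.69975639 -2.49295612]
```

```bash
python3 -m jog '[[-2,15,9,0,2.9,1.9,1],[-2,16,9,0,0,0,1],[-2,16,9,0,0,0,1],[-2,16,9,0,0,0,1],[0,0,0,0,0,0,1],[0,0,0,0,0,0,1]]'
python3 - <<'E'
from lev import *
plan([*tcp(-169.2,.012),.046],Rl(38));print(get_obs()['q'])
cv2.imwrite("pics/w15.png",camera("wrist"))
E
```

```text
time_s: 17.35
eef_pos: [0.4341, -0.2351, 0.1194]
eef_rot: [-0.373, 0.758, 0.481, -0.235]
wrist_force: [0.4, 0.4, 0.6]
opening: 0.001
now [ 0.4341 -0.2351  0.1194] rotvec [-0.34 -0.33 -0.05] rows>= 1.0
shift now axes [ 2.1 58.8 44. ] after rot [ 2.3 58.5 44.3] n 1.8
[-0.93897623 -0.21277025  2.40716487  0.72735428  0.457236   -2.64943462]
```

View pics/w15.png

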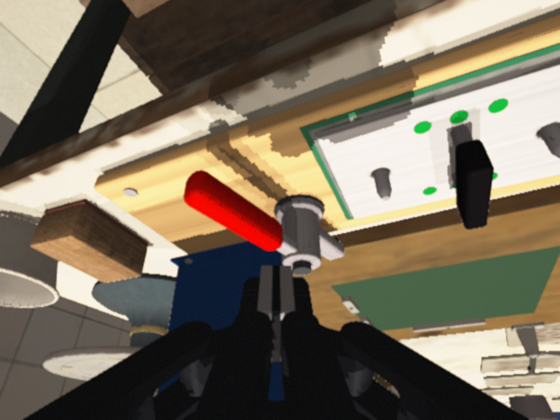

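```bash
python3 -m jog '[[1,16,12,0,0,0,1],[1,16,12,0,0,0,1],[0,0,0,0,0,0,1],[0,0,0,0,0,0,1]]'
python3 - <<'E'
from lev import *
plan([*tcp(-169.2,.012),.046],Rl(38));print(get_obs()['q'])
cv2.imwrite("pics/w16.png",camera("wrist"));cv2.imwrite("pics/d16.png",camera("side"));crop("pics/d16.png","pics/d16c.png",250,130,160,120,5)
E
```

```text
time_s: 17.73
eef_pos: [0.4356, -0.2336, 0.0806]
eef_rot: [-0.372, 0.759, 0.48, -0.234]
wrist_force: [0.3, -0.2, 0.8]
opening: 0.001
now [ 0.4356 -0.2336  0.0806] rotvec [-0.2  -0.39 -0.12] rows>= 1.0
shift now axes [ 0.2 27.5 21. ] after rot [ 0.3 27.4 21.1] n 0.8
[-0.93110859 -0.08582612  2.41979906  0.97170256  0.3577732  -2.90756646]
```

View pics/w16.png

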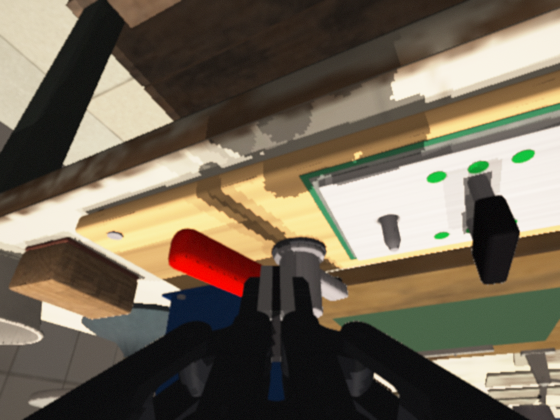

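View pics/d16c.png

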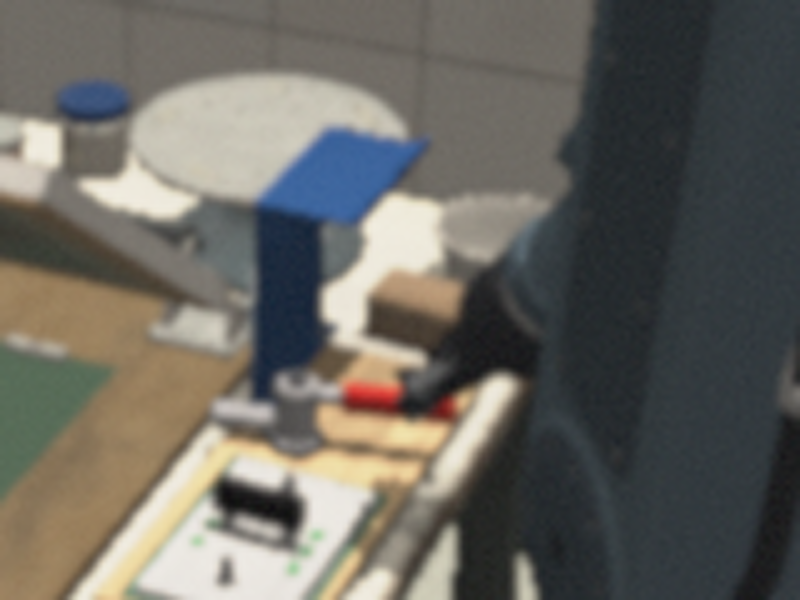

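The wrist is nearing a singularity, with q5 down to 0.36 and q6 at −2.9. I'll use less lean for the start of the push and add it back further out.

```bash
python3 -m jog '[[0,0,0,6,0,0,1],[0,0,0,6,0,0,1],[0,0,0,6,0,0,1],[0,0,0,0,0,0,1],[0,0,0,0,0,0,1]]'
python3 - <<'E'
from lev import *
plan([*tcp(-169.2,.012),.046],Rl(20));print(get_obs()['q'])
E
```

```text
time_s: 18.25
eef_pos: [0.4418, -0.2302, 0.0823]
eef_rot: [-0.436, 0.719, 0.468, -0.272]
wrist_force: [0.6, 0.2, 0.0]
opening: -0.003
now [ 0.4418 -0.2302  0.0823] rotvec [8.16 0.14 1.11] rows>= 2.0
shift now axes [-6.  30.1 20.5] after rot [-5.4 32.8 16. ] n 0.9
[-0.86218855 -0.04806148  2.29228073  0.46279279  0.4962855  -2.36720996]
```

```bash
python3 -m jog '[[0,0,0,4,0,0,1],[0,0,0,4,0,0,1],[0,11,4,0,0,0,1],[0,11,4,0,0,0,1],[0,10,4,0,0,0,1],[0,0,0,0,0,0,1]]'
python3 - <<'E'
from lev import *
plan([*tcp(-169.2,.005),.046],Rl(20));print(get_obs()['q'])
E
```

```text
time_s: 18.75
eef_pos: [0.4385, -0.2262, 0.0437]
eef_rot: [-0.489, 0.684, 0.448, -0.304]
wrist_force: [-0.1, 1.0, -0.2]
opening: 0.001
now [ 0.4385 -0.2262  0.0437] rotvec [-0.29  0.04  1.34] rows>= 1.0
shift now axes [-13.4  -0.8  -5.4] after rot [-13.4  -0.4  -5.5] n 0.3
[-0.81633461  0.09235098  2.20550005  0.28500824  0.54899774 -2.17729161]
```

```bash
python3 -m jog '[[-4.5,0.7,-2,0,0,0,1],[-4.5,0.7,-2,0,0,0,1],[-3,0.4,-1.3,0,0,0,1],[-2,0.3,-1,0,0,0,1],[0,0,0,0,0,0,1]]'
python3 -m jog '[[-2.7,0.4,-1.2,0,0,0,1],[-2.7,0.4,-1.2,0,0,0,1],[0,0,0,0,0,0,1]]'
python3 - <<'E'
from lev import *
r=Rl(20);p=None
for phi in range(-169,-78,10):
    q=tcp(phi); 
    print(phi,q.round(4), None if p is None else r.inv().apply(np.r_[q-p,0]*1000).round(1)); p=q
E
```

```text
time_s: 19.17
eef_pos: [0.4406, -0.2449, 0.0464]
eef_rot: [-0.487, 0.686, 0.447, -0.304]
wrist_force: [-0.3, 0.2, 0.3]
opening: 0.002
time_s: 19.42
eef_pos: [0.4404, -0.2503, 0.0458]
eef_rot: [-0.487, 0.686, 0.447, -0.304]
wrist_force: [0.0, 0.2, 0.8]
opening: 0.002
-169 [ 0.4382 -0.2456] None
-159 [ 0.4396 -0.2598] [-12.3   2.5  -6.8]
-149 [ 0.4435 -0.2738] [-11.    3.2  -8.9]
-139 [ 0.4499 -0.287 ] [ -9.2   3.9 -10.7]
-129 [ 0.4587 -0.2989] [ -7.1   4.5 -12.3]
-119 [ 0.4697 -0.3091] [ -4.6   4.9 -13.4]
-109 [ 0.474  -0.3325] [-19.4   4.7 -13. ]
-99 [ 0.4862 -0.3379] [  0.2   4.6 -12.5]
-89 [ 0.4992 -0.3413] [  2.5   4.5 -12.5]
-79 [ 0.5129 -0.3425] [  4.7   4.4 -12.1]
```

Not in contact yet, so I continue in small steps.

```bash
python3 -m jog '[[-2.4,0.5,-1.4,0,0,0,1],[-2.4,0.5,-1.4,0,0,0,1],[0,0,0,0,0,0,1]]'
python3 -m jog '[[-2.4,0.5,-1.4,0,0,0,1],[-2.4,0.5,-1.4,0,0,0,1],[0,0,0,0,0,0,1]]'
python3 - <<'E'
from h import *
cv2.imwrite("pics/w17.png",camera("wrist"))
E
```

```text
time_s: 19.67
eef_pos: [0.4404, -0.254, 0.0447]
eef_rot: [-0.489, 0.684, 0.447, -0.304]
wrist_force: [-0.3, 4.8, 1.6]
opening: 0.001
time_s: 19.92
eef_pos: [0.4411, -0.2591, 0.0445]
eef_rot: [-0.489, 0.684, 0.448, -0.304]
wrist_force: [-0.4, 6.4, 2.0]
opening: 0.001
```

View pics/w17.png

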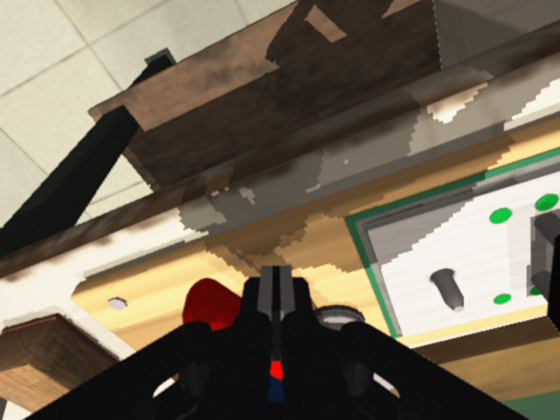

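Contact at about 5–6 N and the lever is turning. I'll recompute the path with the finger half-thickness of about 9 mm that this contact implies.

```bash
sed -i 's/\.0145\*ex/.0085*ex/' lev.py
python3 - <<'E'
from lev import *
r=Rl(20);p=get_obs()['eef_pos'][:2];print(p,get_obs()['q'])
for phi in range(-164,-84,8):
    q=tcp(phi); 
    print(phi,q.round(4), None if p is None else r.inv().apply(np.r_[q-p,0]*1000).round(1)); p=q
E
```

```text
[ 0.44111035 -0.25905114] [-0.86872378  0.13131846  2.15799222  0.30540567  0.56939163 -2.24288207]
-164 [ 0.4376 -0.2577] [-0.3 -1.3  3.6]
-156 [ 0.4396 -0.2687] [-9.2  2.2 -6.1]
-148 [ 0.4432 -0.2795] [-8.2  2.7 -7.3]
-140 [ 0.4483 -0.2897] [-7.1  3.1 -8.4]
-132 [ 0.4548 -0.2992] [-5.8  3.4 -9.4]
-124 [ 0.4628 -0.3077] [ -4.4   3.7 -10.1]
-116 [ 0.4719 -0.315 ] [ -2.8   3.9 -10.7]
-108 [ 0.477 -0.33 ] [-11.4   3.7 -10.3]
-100 [ 0.487  -0.3343] [  0.3   3.7 -10.3]
-92 [ 0.4977 -0.3373] [  1.8   3.7 -10.3]
```

```bash
python3 -m jog '[[-4.5,1,-2.7,0,0,0,1],[-4.5,1.2,-3.2,0,0,0,1],[-4,1.3,-3.6,0,0,0,1],[-4,1.4,-3.7,0,0,0,1],[0,0,0,0,0,0,1]]'
python3 -m jog '[[-3.5,1.5,-4.2,0,0,0,1],[-3.5,1.5,-4.2,0,0,0,1],[-2.9,1.7,-4.7,0,0,0,1],[-2.9,1.7,-4.7,0,0,0,1],[0,0,0,0,0,0,1]]'
python3 - <<'E'
from lev import *
o=get_obs();print(o['q']);cv2.imwrite("pics/w18.png",camera("wrist"));cv2.imwrite("pics/d18.png",camera("side"));crop("pics/d18.png","pics/d18c.png",250,130,160,120,5)
E
```

```text
time_s: 20.38
eef_pos: [0.447, -0.2801, 0.0439]
eef_rot: [-0.49, 0.684, 0.448, -0.304]
wrist_force: [-0.6, 7.4, 2.1]
opening: 0.001
time_s: 20.8
eef_pos: [0.4586, -0.2993, 0.0433]
eef_rot: [-0.49, 0.683, 0.448, -0.304]
wrist_force: [-1.9, 6.8, 1.8]
opening: 0.001
[-0.89847177  0.20929149  2.06588917  0.31171325  0.59179268 -2.2741071 ]
```

View pics/w18.png

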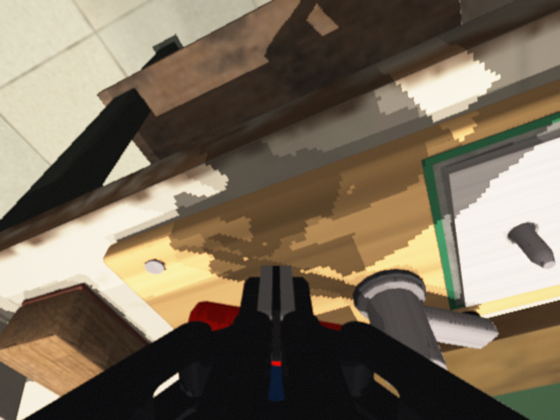

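View pics/d18c.png

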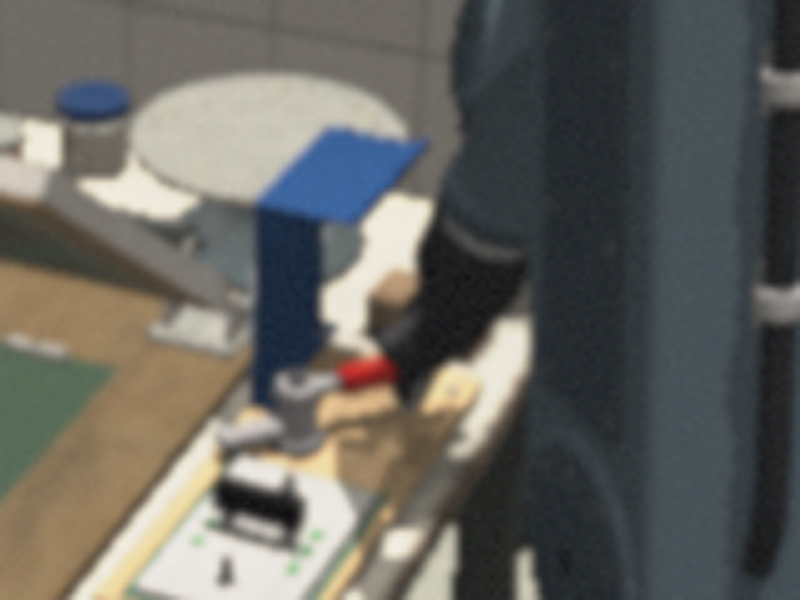

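Contact is steady at 7 N with the handle about half way. I'll add lean before going under the hood.

```bash
python3 -m jog '[[0,0,0.5,-4,0,0,1],[0,0,0,-4,0,0,1],[0,0,0,-4,0,0,1],[0,0,0,-4,0,0,1],[0,0,0,0,0,0,1]]'
python3 - <<'E'
from lev import *
o=get_obs();print(o['q']); plan([o['eef_pos'][0],o['eef_pos'][1],.044],Rl(36))
def P(x,y,s,ox,oy): return ((x+.5)/s-.5+ox,(y+.5)/s-.5+oy)
for c in [(322,180),(443,192),(415,218),(320,230)]: print("pad",ray("side",*P(*c,5,260,150),.039).round(3))
r=Rl(36);p=o['eef_pos'][:2]
for phi in range(-128,-78,6):
    q=tcp(phi); 
    print(phi,q.round(4), r.inv().apply(np.r_[q-p,0]*1000).round(1)); p=q
E
```

```text
time_s: 21.32
eef_pos: [0.4588, -0.2988, 0.0431]
eef_rot: [-0.402, 0.738, 0.483, -0.246]
wrist_force: [-1.9, 0.9, -0.3]
opening: 0.0
[-0.98592766  0.16504082  2.2358729   0.95294685  0.39415062 -2.95588738]
now [ 0.4588 -0.2988  0.0431] rotvec [-2.29 -0.31  1.56] rows>= 1.0
shift now axes [ 0.  -0.8 -0.5] after rot [ 0.  -0.8 -0.5] n 0.0
pad [ 0.543 -0.457  0.039]
pad [ 0.453 -0.477  0.039]
pad [ 0.46  -0.432  0.039]
pad [ 0.519 -0.388  0.039]
-128 [ 0.4586 -0.3036] [-4.5  1.1 -1.5]
-122 [ 0.4649 -0.3097] [-2.8  4.9 -6.7]
-116 [ 0.4719 -0.315 ] [-1.9  5.  -6.9]
-110 [ 0.4746 -0.3287] [-11.2   4.8  -6.6]
-104 [ 0.4819 -0.3323] [-0.2  4.8 -6.6]
-98 [ 0.4897 -0.3352] [ 0.6  4.8 -6.7]
-92 [ 0.4977 -0.3373] [ 1.5  4.8 -6.6]
-86 [ 0.506  -0.3386] [ 2.4  4.7 -6.5]
-80 [ 0.5144 -0.339 ] [ 3.2  4.6 -6.3]
```

```bash
python3 -m jog '[[0,0,0,0,4.6,3.3,1],[0,0,0,0,4.6,3.3,1],[0,0,0,0,4.6,3.3,1],[0,0,0,0,0,0,1]]'
sed -i 's/YAW=65/YAW=48/' lev.py
python3 - <<'E'
from lev import *
o=get_obs();print(o['q']); plan([o['eef_pos'][0],o['eef_pos'][1],.044],Rl(36))
r=Rl(36);p=o['eef_pos'][:2]
for phi in range(-128,-78,6):
    q=tcp(phi); 
    print(phi,q.round(4), r.inv().apply(np.r_[q-p,0]*1000).round(1)); p=q
E
```

```text
time_s: 21.65
eef_pos: [0.4592, -0.2994, 0.0433]
eef_rot: [-0.43, 0.785, 0.396, -0.207]
wrist_force: [-0.7, -0.1, -0.4]
opening: -0.002
[-0.8771488   0.15728261  2.23663     0.64242018  0.23158615 -2.38867219]
now [ 0.4592 -0.2994  0.0433] rotvec [-3.04  3.7   3.57] rows>= 1.0
shift now axes [ 0.  -0.5 -0.4] after rot [ 0.  -0.5 -0.4] n 0.0
-128 [ 0.4545 -0.3106] [-11.5   2.3  -3.2]
-122 [ 0.4603 -0.3164] [-0.3  4.8 -6.6]
-116 [ 0.4668 -0.3215] [ 0.5  4.8 -6.7]
-110 [ 0.4738 -0.326 ] [ 1.4  4.8 -6.6]
-104 [ 0.4812 -0.3297] [ 2.2  4.7 -6.5]
-98 [ 0.4891 -0.3327] [ 3.1  4.6 -6.3]
-92 [ 0.4973 -0.3349] [ 3.9  4.4 -6.1]
-86 [ 0.5058 -0.3361] [ 4.7  4.2 -5.8]
-80 [ 0.5144 -0.3365] [ 5.5  3.9 -5.4]
```

```bash
python3 -m jog '[[-2.3,2.5,-3.9,0,0,0,1],[-2.3,2.5,-3.9,0,0,0,1],[-2.3,2.5,-3.9,0,0,0,1],[0,0,0,0,0,0,1]]'
python3 -m jog '[[-1.6,2.4,-3.8,0,0,0,1],[-1.6,2.4,-3.8,0,0,0,1],[-1.6,2.4,-3.8,0,0,0,1],[0,0,0,0,0,0,1]]'
python3 - <<'E'
from lev import *
o=get_obs();print(o['q']);cv2.imwrite("pics/w19.png",camera("wrist"));cv2.imwrite("pics/d19.png",camera("side"));crop("pics/d19.png","pics/d19c.png",250,130,160,120,5)
E
```

```text
time_s: 21.98
eef_pos: [0.465, -0.3118, 0.0413]
eef_rot: [-0.431, 0.782, 0.398, -0.209]
wrist_force: [-2.0, 7.4, 0.5]
opening: 0.001
time_s: 22.32
eef_pos: [0.4726, -0.3238, 0.0412]
eef_rot: [-0.432, 0.782, 0.398, -0.209]
wrist_force: [-3.3, 6.5, 0.3]
opening: 0.002
[-0.89367838  0.20980859  2.17383717  0.63863208  0.25336958 -2.40140354]
```

View pics/w19.png

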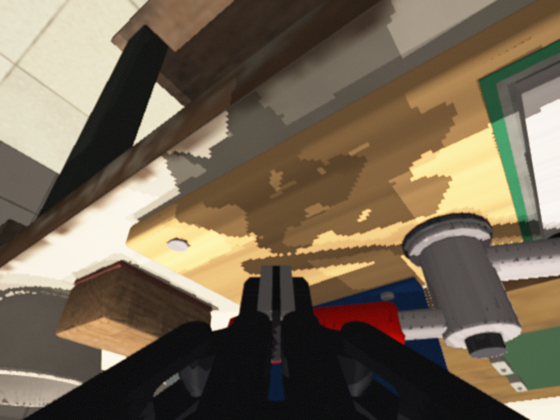

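View pics/d19c.png

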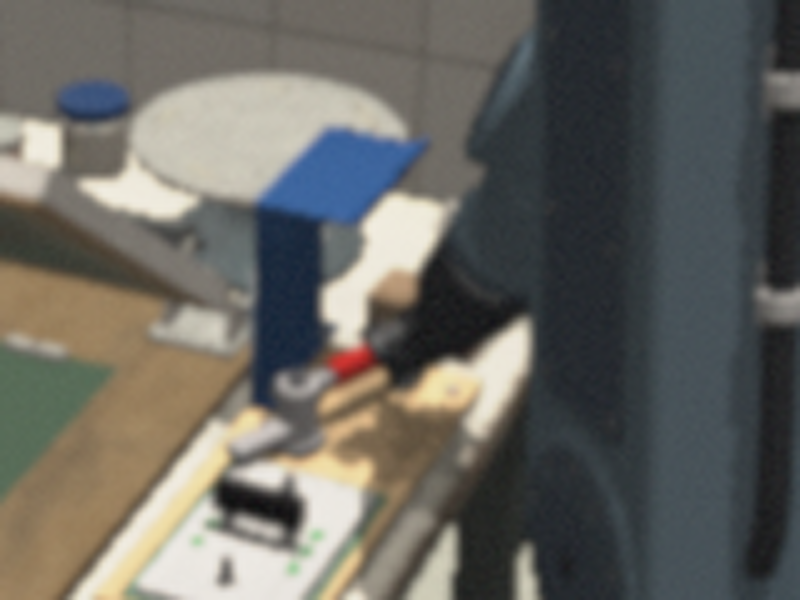

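```bash
python3 -m jog '[[0.5,2.7,-4.2,0,0,0,1],[0.5,2.7,-4.2,0,0,0,1],[0,0,0,0,0,0,1]]'
python3 -m jog '[[1.3,2.6,-4,0,0,0,1],[1.3,2.6,-4,0,0,0,1],[0,0,0,0,0,0,1]]'
python3 - <<'E'
from lev import *
o=get_obs();print(o['q']);cv2.imwrite("pics/w20.png",camera("wrist"));cv2.imwrite("pics/s20.png",camera("scene"));crop("pics/s20.png","pics/s20c.png",270,150,140,110,5)
E
```

```text
time_s: 22.67
eef_pos: [0.4811, -0.329, 0.0412]
eef_rot: [-0.432, 0.782, 0.398, -0.209]
wrist_force: [-4.0, 6.4, 1.3]
opening: 0.005
time_s: 22.92
eef_pos: [0.4902, -0.3329, 0.0413]
eef_rot: [-0.431, 0.782, 0.397, -0.209]
wrist_force: [-4.7, 5.1, 1.5]
opening: 0.001
[-0.87300998  0.24565067  2.12578324  0.57914604  0.25459256 -2.3245001 ]
```

View pics/w20.png

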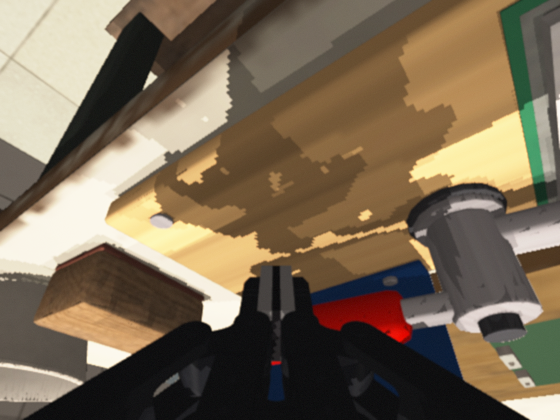

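View pics/s20c.png

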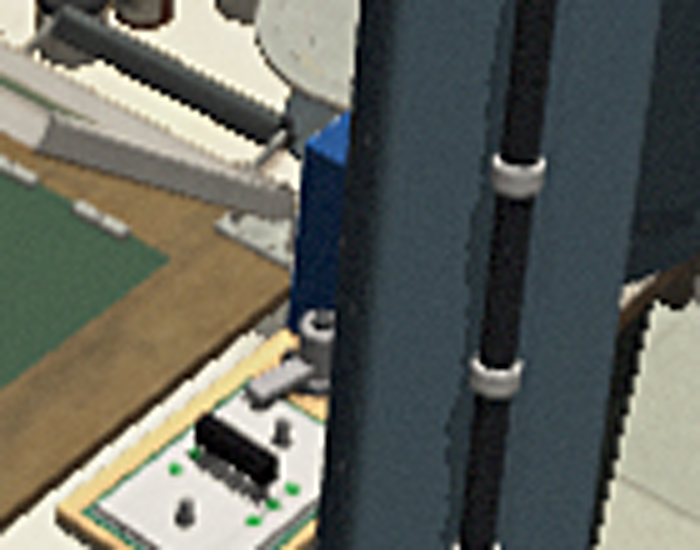

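```bash
python3 -m jog '[[1.3,2,-3.2,0,0,0,1],[1.3,2,-3.2,0,0,0,1],[0,0,0,0,0,0,1]]'
python3 - <<'E'
from lev import *
cv2.imwrite("pics/s21.png",camera("scene"));crop("pics/s21.png","pics/s21c.png",290,190,70,60,10)
E
```

```text
time_s: 23.27
eef_pos: [0.4976, -0.3354, 0.0414]
eef_rot: [-0.431, 0.782, 0.397, -0.209]
wrist_force: [-6.8, 5.1, 1.2]
opening: 0.001
```

View pics/s21c.png

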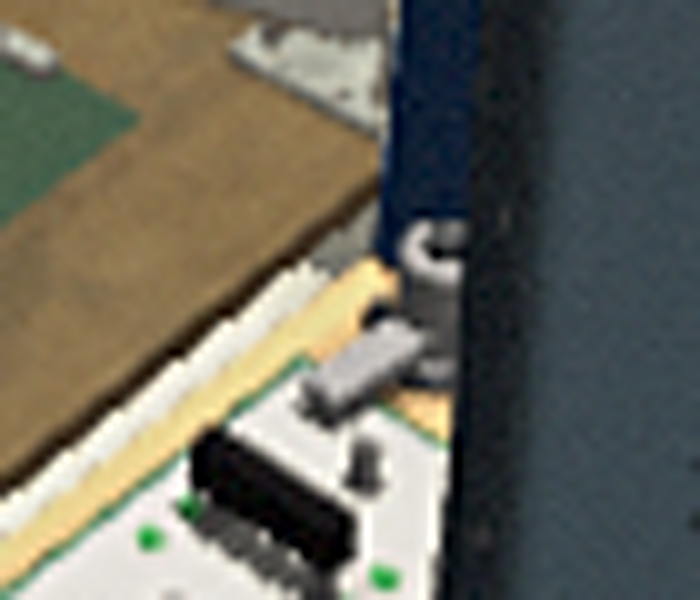

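Run:
```python
from h import *
def P(x,y,s,ox,oy): return ((x+.5)/s-.5+ox,(y+.5)/s-.5+oy)
A=ray("scene",*P(410,335,10,290,190),.041);B=ray("scene",*P(325,385,10,290,190),.041)
print(A,B,np.degrees(np.arctan2(*(B-A)[[1,0]]))-180)
```

```text
[ 0.51750724 -0.23458764  0.041     ] [ 0.52410212 -0.19570107  0.041     ] -99.62535977290001
```

The nose direction puts the handle near −100°, so the stop may be close. From here I take small steps and read the force each time.

```bash
for i in 1; do python3 -m jog '[[1,1,-1.5,0,0,0,1],[0,0,0,0,0,0,1]]' | grep -E "eef_pos|force"; done
python3 -m jog '[[1,1,-1.5,0,0,0,1],[0,0,0,0,0,0,1]]' | grep -E "eef_pos|force"
python3 -m jog '[[1,1,-1.5,0,0,0,1],[0,0,0,0,0,0,1]]' | grep -E "eef_pos|force"
```

```text
eef_pos: [0.4994, -0.3357, 0.0414]
wrist_force: [-7.3, 4.0, 0.5]
eef_pos: [0.5014, -0.336, 0.0414]
wrist_force: [-6.1, 3.8, 1.3]
eef_pos: [0.5034, -0.3363, 0.0413]
wrist_force: [-6.5, 4.3, -0.2]
```

```bash
python3 -m jog '[[1.1,0.9,-1.4,0,0,0,1],[0,0,0,0,0,0,1]]' | grep -E "eef_pos|force"
python3 -m jog '[[1.1,0.9,-1.4,0,0,0,1],[0,0,0,0,0,0,1]]' | grep -E "eef_pos|force"
python3 -m jog '[[1.1,0.9,-1.4,0,0,0,1],[0,0,0,0,0,0,1]]' | grep -E "eef_pos|force"
python3 - <<'E'
from lev import *
print(get_obs()['q'])
cv2.imwrite("pics/s22.png",camera("scene"));crop("pics/s22.png","pics/s22c.png",290,190,70,60,10)
cv2.imwrite("pics/w22.png",camera("wrist"))
E
```

```text
eef_pos: [0.5054, -0.3365, 0.0414]
wrist_force: [-6.7, 3.8, 1.0]
eef_pos: [0.5074, -0.3366, 0.0414]
wrist_force: [-7.2, 4.0, 0.2]
eef_pos: [0.5093, -0.3368, 0.0414]
wrist_force: [-7.2, 3.6, 0.1]
[-0.8434252   0.27764183  2.08123436  0.50378     0.2541862  -2.22468118]
```

View pics/s22c.png

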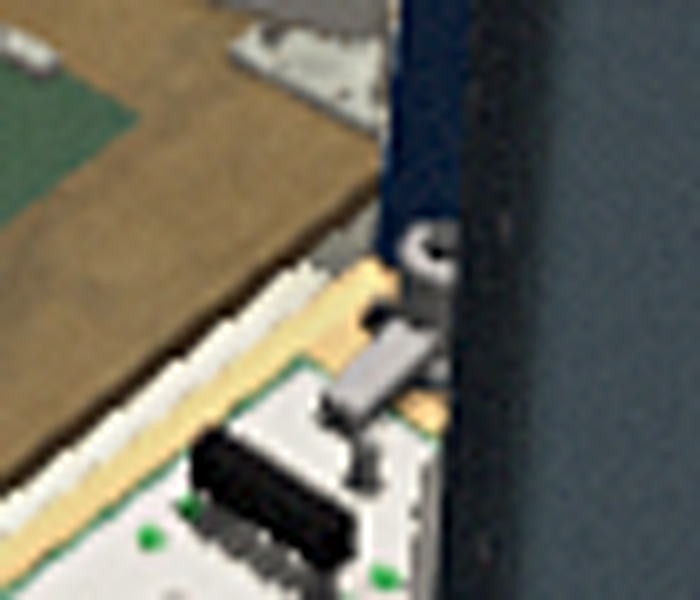

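View pics/w22.png

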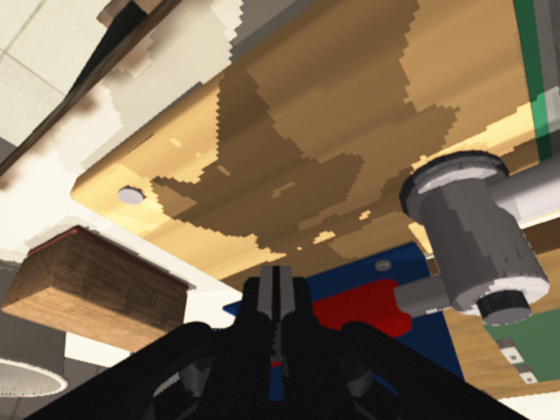

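```bash
python3 -m jog '[[1.2,0.9,-1.3,0,0,0,1],[0,0,0,0,0,0,1]]' | grep -E "eef_pos|force"
python3 -m jog '[[1.2,0.9,-1.3,0,0,0,1],[0,0,0,0,0,0,1]]' | grep -E "eef_pos|force"
python3 -m jog '[[1.2,0.9,-1.3,0,0,0,1],[0,0,0,0,0,0,1]]' | grep -E "eef_pos|force"
python3 -m jog '[[1.2,0.9,-1.3,0,0,0,1],[0,0,0,0,0,0,1]]' | grep -E "eef_pos|force"
```

```text
eef_pos: [0.511, -0.3368, 0.0412]
wrist_force: [-9.6, 3.2, 1.8]
eef_pos: [0.5123, -0.3368, 0.0408]
wrist_force: [-15.3, 2.8, 3.0]
eef_pos: [0.5134, -0.3369, 0.0403]
wrist_force: [-21.2, 2.0, 5.4]
eef_pos: [0.5146, -0.337, 0.0399]
wrist_force: [-28.1, 1.5, 8.1]
```

The force is climbing (10 → 28 N), so I stop pushing and check whether this is the stop.

Run:
```python
from lev import *
for n in ("scene","wrist","side"): cv2.imwrite(f"pics/{n}23.png",camera(n))
crop("pics/scene23.png","pics/s23c.png",290,190,70,60,10)
crop("pics/side23.png","pics/d23c.png",270,140,110,90,7)
print(get_obs()['torque'],get_obs()['eef_pos'],get_obs()['wrist_force'])
```

```text
[ 0.0555587   3.29045121 -1.23342722] [ 0.51451104 -0.33695194  0.03994334] [-27.27954894   1.92224062   7.79571648]
```

View pics/s23c.png

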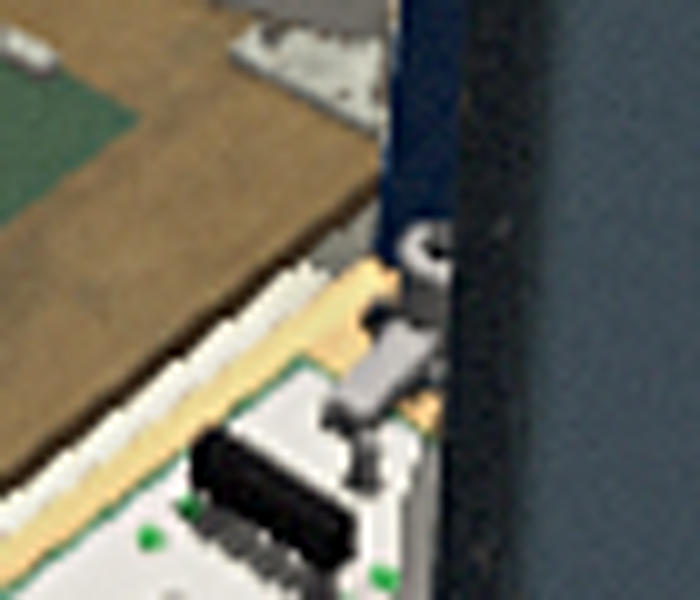

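View pics/wrist23.png

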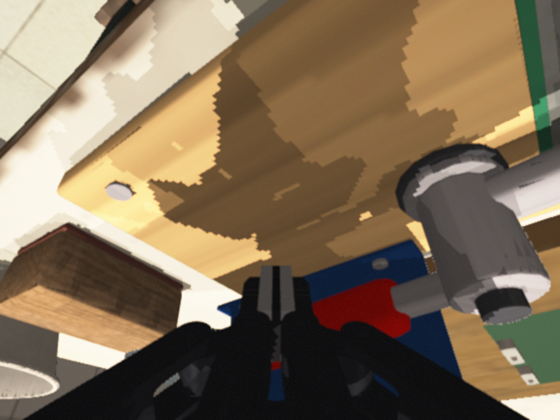

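View pics/d23c.png

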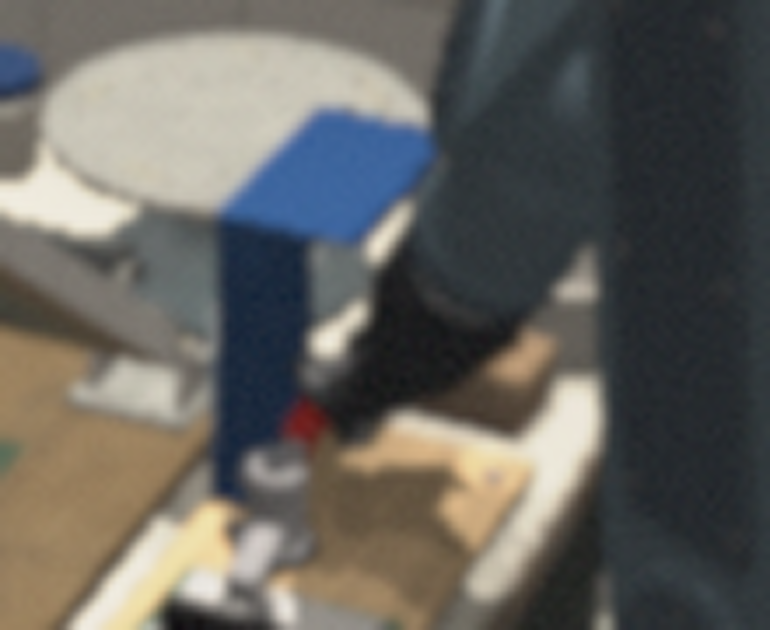

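Run:
```python
from h import *
def P(x,y,s,ox,oy): return ((x+.5)/s-.5+ox,(y+.5)/s-.5+oy)
for a,b in [((420,345),(348,398)),((425,342),(355,393)),((385,325),(330,375))]:
  A=ray("scene",*P(*a,10,290,190),.041);B=ray("scene",*P(*b,10,290,190),.041)
  print(A,B,np.degrees(np.arctan2(*(B-A)[[1,0]]))-180)
m=camera_model("wrist")
# handle axis in wrist view: sleeve inner end & rod into hub
for z in(.055,.06,.065):
  A=ray("wrist",400,310,z,m);B=ray("wrist",455,283,z,m);print(A,B,np.degrees(np.arctan2(*(A-B)[[1,0]])))
```

```text
[ 0.51195322 -0.2328944   0.041     ] [ 0.51442862 -0.19588914  0.041     ] -93.82699973867878
[ 0.5115754  -0.23522643  0.041     ] [ 0.51414523 -0.19938958  0.041     ] -94.10161025249165
[ 0.52692801 -0.2328539   0.041     ] [ 0.52583413 -0.20069214  0.041     ] -88.05200519087413
[ 0.54359458 -0.29331518  0.055     ] [ 0.53267087 -0.26783434  0.055     ] -66.79503239468872
[ 0.53150845 -0.28981295  0.06      ] [ 0.52148771 -0.26643841  0.06      ] -66.7950323946888
[ 0.51942232 -0.28631071  0.065     ] [ 0.51030456 -0.26504247  0.065     ] -66.79503239468883
```

The moment balance puts the contact at the fingertip on the handle, not on the hood. The nose angle is about −91°, inside the stop range. One more small probe, staying well under 50 N.

```bash
python3 -m jog '[[0.6,0.45,-0.65,0,0,0,1],[0,0,0,0,0,0,1],[0,0,0,0,0,0,1]]' | grep -E "eef_|force"
python3 -m jog '[[0.6,0.45,-0.65,0,0,0,1],[0,0,0,0,0,0,1],[0,0,0,0,0,0,1]]' | grep -E "eef_|force"
```

```text
eef_pos: [0.515, -0.337, 0.0397]
eef_rot: [-0.433, 0.783, 0.395, -0.21]
wrist_force: [-31.3, 1.2, 8.6]
eef_pos: [0.5155, -0.337, 0.0394]
eef_rot: [-0.433, 0.782, 0.395, -0.21]
wrist_force: [-34.7, 1.8, 9.8]
```

```bash
python3 -m jog '[[-1.2,-0.9,1.3,0,0,0,1],[0,0,0,0,0,0,1]]' | grep -E "eef_pos|force"
python3 -m jog '[[-1.2,-0.9,1.3,0,0,0,1],[-1.2,-0.9,1.3,0,0,0,1],[0,0,0,0,0,0,1]]' | grep -E "eef_pos|force"
python3 -m jog '[[-1.2,-0.9,1.3,0,0,0,1],[-1.2,-0.9,1.3,0,0,0,1],[0,0,0,0,0,0,1]]' | grep -E "eef_pos|force"
python3 -m jog '[[-6,-3.5,6,0,0,0,1],[-12,-8,12,0,0,0,1],[-12,-8,12,0,0,0,1],[-12,-12,12,0,0,0,1],[-12,-12,12,0,0,0,1],[0,0,0,0,0,0,1]]' | grep -E "eef_pos|force"
python3 - <<'E'
from lev import *
m=camera_model("wrist");np.save("m24.npy",m,allow_pickle=True)
for n in ("wrist","scene","side"): cv2.imwrite(f"pics/{n}24.png",camera(n))
crop("pics/scene24.png","pics/s24c.png",290,190,70,60,10)
E
```

```text
eef_pos: [0.5146, -0.3369, 0.0402]
wrist_force: [-24.2, 2.9, 7.6]
eef_pos: [0.5124, -0.3369, 0.0411]
wrist_force: [-10.3, 4.7, 1.6]
eef_pos: [0.5105, -0.3388, 0.0433]
wrist_force: [-2.0, 0.9, 0.1]
eef_pos: [0.4214, -0.3405, 0.05]
wrist_force: [0.1, -0.7, -0.6]
```

View pics/wrist24.png

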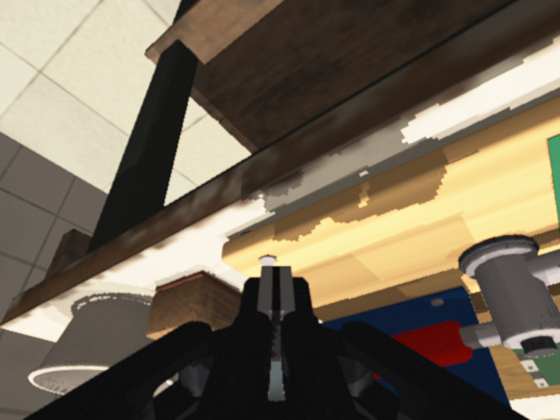

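View pics/s24c.png

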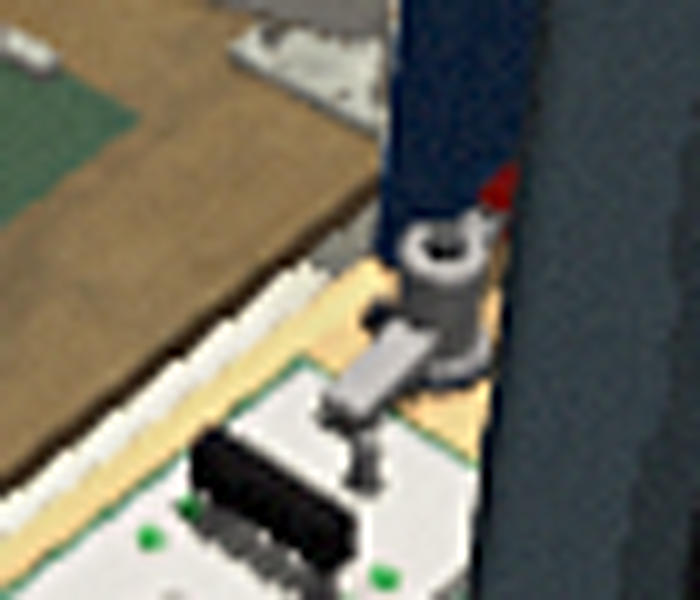

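Unloading was elastic back to the same place, with about 2 N at x = 0.5105 where the climb had begun. That is what a stop does. I'll retreat and check from above.

```bash
python3 -m jog '[[0,-20,-8,0,0,0,1],[0,-25,-16,0,0,0,1],[0,-28,-18,0,0,0,1],[0,-28,-18,0,0,0,1],[0,-25,-16,0,0,0,1],[0,0,0,5,0,0,1],[0,0,0,5,0,0,1],[0,0,0,5,0,0,1]]' | grep -E "eef_pos|force"
python3 -m jog '[[15,0,0,5,0,0,1],[25,0,0,5,0,0,1],[25,0,0,5,0,0,1],[15,0,0,0,0,0,1],[0,0,0,0,0,0,1],[0,0,0,0,0,0,1]]' | grep -E "eef_pos|force"
python3 - <<'E'
from lev import *
print(get_obs()['q'])
m=camera_model("wrist");np.save("m25.npy",m,allow_pickle=True)
for n in ("wrist","scene","side"): cv2.imwrite(f"pics/{n}25.png",camera(n))
crop("pics/side25.png","pics/d25c.png",270,150,120,100,6)
E
```

```text
eef_pos: [0.419, -0.3394, 0.1991]
wrist_force: [0.7, 0.0, -0.6]
eef_pos: [0.4671, -0.274, 0.1975]
wrist_force: [-0.7, -0.6, -0.1]
[-0.76210775  0.10184138  1.76819561  0.02164006  1.22128237 -1.69970623]
```

View pics/wrist25.png

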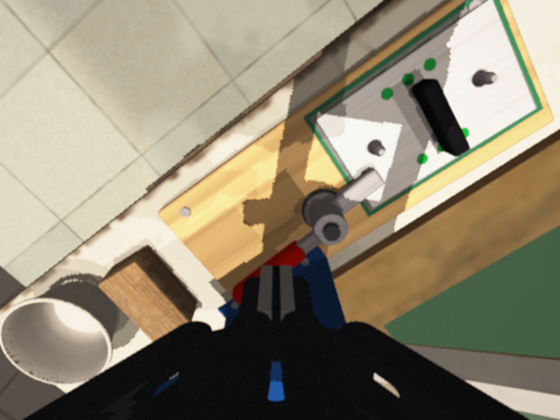

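View pics/d25c.png

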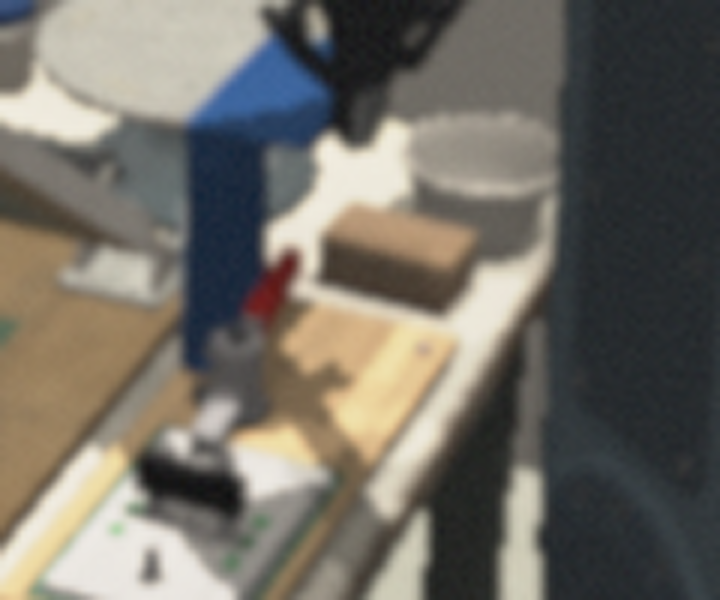

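Run:
```python
from h import *
crop("pics/wrist25.png","pics/w25c.png",220,130,200,150,4)
```

```text
(no output)
```

View pics/w25c.png

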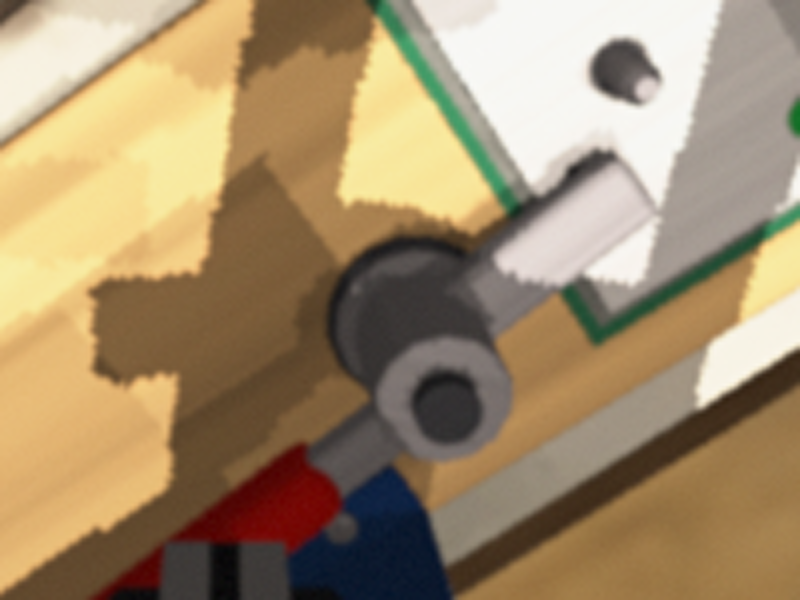

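Run:
```python
from h import *
m=np.load("m25.npy",allow_pickle=True).item()
f=lambda x,y,z: ray("wrist",(x+.5)/4-.5+220,(y+.5)/4-.5+130,z,m)
ang=lambda a,b: np.degrees(np.arctan2(*(b-a)[[1,0]]))
print("nose edges",ang(f(463,270,.041),f(612,158,.041))-180,ang(f(500,333,.041),f(655,215,.041))-180)
print("handle edges",ang(f(302,445,.06),f(95,598,.06)))
a=f(302,445,.066);b=f(338,495,.066);print("sleeve end perp",ang(b,a)-90,(a+b)/2)
print("rod",ang(f(385,438,.06),f(322,475,.06)))
```

```text
nose edges -86.92922759834191 -85.81866150696284
handle edges -86.98745226509364
sleeve end perp 87.01099656059279 [ 0.52094662 -0.28633928  0.066     ]
rod -93.11332299178457
```

Run:
```python
from h import *
o=get_obs();print(o['time_s'],o['wrist_force'])
d=cv2.absdiff(cv2.imread("pics/side0.png"),cv2.imread("pics/side25.png"));print("trailer/tape region diff",d[235:290,170:230].mean(), "ref",d[270:330,20:80].mean())
hand_in()
```

```text
28.3667 [ 0.34876526  0.46611265 -0.78528307]
trailer/tape region diff 1.3214141414141414 ref 1.396388888888889
the job is handed in; nothing more can be done
```

The carrier is on both pins and the lever is turned to its end stop. I handed the job in at 28.4 s; no verdict is reported.

**Carrier:** I picked it up by the grip, carried it over the tin and threaded it on using the wrist camera. It pitched about 9° in the grip on the way, probably by touching the raised screen. I leaned the tool to level it, then pressed until the board held it firm and released it. Afterwards both pins stood up through their holes, and the plate's front and back edges measured the same length. Its measured centre was within about 1 mm of the pins' midpoint. The camera estimate of its height came out 0–3 mm above seated, which is too coarse to confirm the 2 mm limit. That it is fully down rests on the firm contact force and the level view.

**Lever:** I pushed it with shut fingers, leaning about 33° under the hood. The steady push was 7–8 N. The force then climbed over about 4 mm of travel to 36 N at the wrist, and I stopped there, under the 50 N limit. It unloaded elastically to the same spot. The moment reading put the contact on the handle, not on the hood.

**Last checks:**
- **Handle angle:** the final image puts the handle near −87° in the world frame. That is within the possible stop range (−100° to −83°), though images alone cannot fix the stop angle to 0.05 rad. One rough reading off the short rod gave −93°.
- **Clear of everything:** the gripper was in free air with under 1 N at the wrist.
- **Bystanders:** the tape and bottle area of the side image was unchanged. I saw no sign that the pad or tub had moved, but did not measure them again.

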